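# Pin a leaded panel to its board and hold a magnifier in focus over its middle solder joint

### The job

Fix the little leaded-glass panel for inspection: put the spare steel pin through the panel's empty hanging eyelet, fully down into the hole in the board below it, and let go of it. Then take the hand magnifier by its handle and hold it level, centred above the solder joint in the middle of the panel, with its rim at the height of the surface gauge's pointer, the gauge being set to the focal height; never let the magnifier touch the glass. Finish while still holding the magnifier motionless there in the gripper, with the pointer, the panel and all the other things left where they were.

Things in the scene. Friction and masses are not known exactly. Their poses are not given: they have to be found in the camera images.
- pin_head (a point): centre of the knurled round head (16 mm across, 14 mm high) of the spare steel pin, which stands upright in the wooden pin block; the pin is 60 mm long, its shank 6 mm across with a chamfered foot, and the head's centre lies 53 mm above the foot, 7 mm below the top; z is the pin's axis, upwards; 35 g
- pin_tip (a point): the middle of the same pin's foot, 53 mm below the head's centre
- pin_block: small fixed wooden block, 64 x 44 x 30 mm, origin at the centre of its underside, three holes along its x in a row 20 mm apart, 18 mm deep; the spare pin stands in the middle one, its foot 12 mm above the bench, so its head's centre is 65 mm above the bench; the two others are empty. The block stands on one side of the board and the magnifier on the other, either way round
- board: fixed plywood pinning board under the panel, 300 (x) x 300 (y) x 18 mm, origin at the centre of its underside, on the bench (z = 0)
- hole_free (a point): mouth of the board's empty pin hole, 8 mm wide, straight through the 18 mm board, so that a pin fully down stands on the bench and its head's centre is 53 mm above the bench; it lies under the panel's empty eyelet
- eyelet_free (a point): centre of the panel's empty hanging eyelet, a flat wire ring with a hole about 10 mm wide, 19 mm outside, 4 mm thick, lying flat on the board over its hole, at the panel's -y edge
- eyelet_pinned (a point): centre of the like eyelet at the panel's +y edge, 170 mm from the empty one; a pin of the same kind is already in it, standing to 60 mm above the bench
- set_pin_head (a point): centre of the head of the pin that is already in place, 53 mm above the bench; leave it there
- middle_joint (a point): top of the solder joint in the middle of the panel, a round grey blob 18 mm across where eight leads meet; the panel is a square of leaded glass, 150 x 150 x 6 mm, 0.7 kg, loose, lying on the board with its middle over the board's middle and its sides along the board's; the joint's top is 26 mm above the bench
- lens (a point): centre of the magnifier's round lens, half-way up its rim (rim 76 mm across, 14 mm thick); x points from the handle to the lens, z up, square to the lens. The magnifier lies flat on the bench and weighs about 110 g
- handle_grip (a point): point to grasp on the magnifier's wooden handle, 80 mm behind the lens centre along -x, half-way up the handle (8 mm above the bench); the handle is a straight bar of 18 mm (y) x 16 mm (z) section that runs from 58 mm to 156 mm behind the lens centre. Axes as for the lens; the balance point lies between here and the lens
- gauge: surface gauge standing fixed on the board's far +y corner: cast base 52 x 44 x 24 mm, upright spindle 9 mm thick that reaches 198 mm above the bench; origin at the centre of its underside. On the spindle sits a clamp with a level scriber bar, 4 mm thick, that reaches from about 80 mm behind the spindle to the pointer's tip 80 mm in front of it (-x)
- pointer_tip (a point): tip of the surface gauge's scriber, the pointer; it points towards the middle of the panel and ends about 75 mm short of it; its height (96 to 132 mm above the bench) is the focal height for the middle of the magnifier's rim
- fid_mid (a point): middle of a bystander, to be left alone: flat wooden lead-opening stick, 140 x 18 x 6 mm, lying on the board's front strip
- glass_cutter_mid (a point): middle of a bystander, to be left alone: brass pencil-shaped glass cutter, 120 x 11 x 11 mm, lying on the board's front strip
- flux_tin_mid (a point): middle of a bystander, to be left alone: round flux tin, 65 mm across, 30 mm high, on the bench
- foil_roll_mid (a point): middle of a bystander, to be left alone: roll of copper foil, 76 mm across, 10 mm high, flat on the bench
- lead_knife_mid (a point): middle of a bystander, to be left alone: lead knife with a wooden handle, 165 mm long, 20 mm high, on the bench
- flux_brush_mid (a point): middle of a bystander, to be left alone: flat brush, 185 mm long, 11 mm high, on the bench
- pin: the spare pin itself; origin at the middle of its foot
- magnifier: the magnifier itself, 220 mm long; origin 58 mm behind the lens centre, on its underside
- panel: the leaded panel itself; origin at the centre of its underside

How it is judged:
On the way:
1. the spare pin stands fully down in the board's hole through the empty eyelet, let go (height (world z) of pin_tip below 0.005 m and horizontal distance between pin_tip and hole_free below 0.006 m and angle between pin_tip's own z axis and vertical below 0.2 rad and horizontal distance between pin_head and eyelet_free below 0.015 m and contact force between the fingers and pin below 0.05 N), for 0.2 s.
At the end, for the whole second after the job is handed in: Pin fully down in the hole through the eyelet (foot under 5 mm above the bench, within 6 mm of the axis). Magnifier held by the fingers alone, still, level within 7 degrees, lens centre within 12 mm (horizontally) of the middle joint, mid-rim within 7 mm of the pointer's height (height (world z) of pin_tip below 0.005 m and horizontal distance between pin_tip and hole_free below 0.006 m and angle between pin_tip's own z axis and vertical below 0.2 rad and horizontal distance between pin_head and eyelet_free below 0.015 m and horizontal distance between lens and middle_joint below 0.012 m and z of lens in the frame of pointer_tip between -0.007 and 0.007 m and angle between lens's own z axis and vertical below 0.12 rad and linear speed of magnifier below 0.02 m/s and angular speed of magnifier below 0.2 rad/s and contact force between the fingers and magnifier above 1 N and contact force between magnifier and gauge below 0.1 N and contact force between magnifier and panel below 0.1 N and distance of middle_joint from where it was at the start of the episode below 0.012 m); the arm keeps its last pose, push and grip.
It fails at once if the magnifier touches the panel (contact force between magnifier and panel above 0.3 N).
It fails at once if the panel is pushed out of place (distance of middle_joint from where it was at the start of the episode above 0.012 m).
It fails at once if the gauge's pointer is knocked from its height (distance of pointer_tip from where it was at the start of the episode above 0.004 m).
It fails at once if the pin already in place is disturbed (distance of set_pin_head from where it was at the start of the episode above 0.02 m).
It fails at once if a bystander is moved (distance of any of fid_mid, glass_cutter_mid, flux_tin_mid, foil_roll_mid, lead_knife_mid, flux_brush_mid from where it was at the start of the episode above 0.02 m).
It also fails if it takes over 56 s, if anything falls off the work surface, if the arm or the gripper's body presses on something with over 40 N, if the wrist force passes 120 N, or if a joint passes its speed limit or range.

### The arm

A 6-joint arm with a two-finger parallel gripper is mounted at the origin on the work surface. World frame = base frame: x ahead of the robot, y to its left, z up, the work surface at z = 0. Lengths are in m, angles in rad, forces in N, time in s.
With the tool pointing down it reaches from about 0.35 to 0.95 m from the base axis. Payload 17.4 kg.
Tool frame: the origin (TCP) lies on the centre line of the jaws, within the pads' length; the fingertips stand robot.tip_reach ahead of it and the grasp point (between the pads) lies 5 mm behind it (robot.tip_reach is the distance from the TCP to the fingertips, in m); z points along the fingers, y is the direction in which the jaws open and shut (so a half turn about z gives the same grasp; the last joint's range is limited). The gripper opens to 93 mm and grips with 3 to 60 N. Pads are 15 mm wide; open, the fingers measure 128 mm over their backs; the gripper's body (75 mm by 188 mm) begins 65 mm behind the grasp point.
Start: joints at [1.168, 0.116, 1.442, -0, 1.584, -0.038], TCP at [0.241, 0.631, 0.233] pointing down, gripper open.
Joint ranges: [-2.83, 2.83], [-0.83, 2.19], [0.07, 2.5], [-1.14, 4.28], [0.01, 3], [-2.97, 2.97]. Speed limits (rad/s): [1.89, 1.89, 2.22, 3.14, 3.14, 3.14].

### API

Orientations are given as a 3x3 rotation matrix whose columns are the frame's x, y, z axes.
In Python, from bench import monitor, vision, order, robot gives the robot as it stands.
- The arm moves only by the shell command python3 -m handwheel 'ROWS' [FORCE]. ROWS is a JSON object of lists of equal length, an entry for each row: "gripper": the finger opening in m, from 0 to 0.093; "offset": the shift along the tool's x, y, z in m, a list of three; "turn": the turn about the tool's z in rad. A call has 1 to 8 rows; each row is the pose to reach, as a shift and turn from the pose commanded when the call began, along the tool's axes at that moment; what a row does not reach only later rows make up. A row lasts 1/12 s, in which the tool goes at most 41.7 mm and 7.16 degrees, less where a joint would pass 70% of its speed; a pose out of reach is approached as far as the arm can. A call with a gripper value outside its range is refused whole. The fingers move at their own pace and stop on an object; FORCE is the grip in N (left out, the last holds). Time passes only in rows, so rows that repeat a pose let the fingers close. It gives the time, the measured TCP pose, the force and the opening at its end, in the units of the state.
- monitor.observe(): the state, without advancing time (a new reading comes with each control period).
- vision.camera(name): name is "scene" or "side" or "wrist"; returns a dict with "image" (384x512x3 uint8, blue, green, red), "fovy" (degrees; the focal length in pixels is half the picture's height over the tangent of half this angle, whatever the lens; pixels are square), "cx", "cy" (the principal point, pixels), "R" (3x3) and "t" (3): a world point X has camera coordinates R X + t; the wrist camera has in their place "mount" (4x4, takes a point from camera to tool coordinates, whose origin is the TCP and whose axes are the flange's). Camera axes: x right, y down, z forward; pixel columns grow to the right and rows downward; lengths in m; the calibration is good to about 2 mm. A picture is of the moment at which its call begins: read the wrist's pose just before it. There is no depth.
- order.close_job(): hands the job in, once; it reports no verdict.
The state is a dict: "t": time; "qpos": joint angles; "qvel": joint speeds; "effort": joint torques, N m; "position": TCP position; "ee_rot": TCP orientation; "contact_force": force on the tool from outside, world axes, zero at the start; "torque": the same for the moment, N m; "gripper_width": opening from 0.0 (shut) to 1.0 (fully open).
Only numpy, scipy, OpenCV 4.12 (cv2) and the standard library are available. Lean on these libraries where they do the work, as an engineer would, in place of code of your own. Each camera call takes 0.05 s, during which the arm holds its last target.

## Working session

There is one attempt and no reset: what is moved stays moved. The work goes in short steps, Python scripts to look and compute and a shell command to move; the robot and the scene stay as the last step left them, time stands still between calls to the robot, and variables do not carry over. Pictures are saved under pics/ and viewed, and the job is handed in when it is done.

```bash
mkdir -p pics; ls
cat > h.py <<'E'
import sys; sys.path.insert(0,'.')
import numpy as np, cv2
from bench import monitor, vision, order, robot
def cam(n,save=None):
    s=monitor.observe(); c=vision.camera(n)
    f=192/np.tan(np.radians(c['fovy'])/2)
    K=np.array([[f,0,c['cx']],[0,f,c['cy']],[0,0,1]])
    if 'mount' in c:
        T=np.eye(4);T[:3,:3]=s['ee_rot'];T[:3,3]=s['position']
        W=T@np.array(c['mount']); R=W[:3,:3].T; t=-R@W[:3,3]
    else: R=np.array(c['R']);t=np.array(c['t']).ravel()
    if save: cv2.imwrite('pics/'+save,c['image'])
    return c['image'],K,R,t,c
def plane(K,R,t,uv,z):
    uv=np.atleast_2d(uv).astype(float); d=np.c_[uv,np.ones(len(uv))]@np.linalg.inv(K).T@R
    C=-R.T@t; return C+d*((z-C[2])/d[:,2])[:,None]
def proj(K,R,t,X):
    p=np.atleast_2d(X)@R.T+t; p=p@K.T; return p[:,:2]/p[:,2:]
E
python3 - <<'E'
from h import *
np.set_printoptions(precision=4,suppress=True)
s=monitor.observe(); print(s); print(robot.tip_reach)
for n in ['scene','side','wrist']:
    im,K,R,t,c=cam(n,n+'0.png'); print(n,K[0,0],c['cx'],c['cy'],-R.T@t,[k for k in c]); print(R)
E
```

```text
pics
{'t': 0.0, 'qpos': array([ 1.1682,  0.1165,  1.4423, -0.    ,  1.584 , -0.0378]), 'qvel': array([-0.    , -0.0011,  0.0012,  0.0002, -0.0011,  0.0006]), 'effort': array([  0.0005, -72.1279, -62.2614,   0.078 ,   0.0238,  -0.0001]), 'position': array([0.2407, 0.6304, 0.2319]), 'ee_rot': array([[-0.9342,  0.3568, -0.0004],
       [ 0.3568,  0.9342, -0.0011],
       [ 0.    , -0.0012, -1.    ]]), 'contact_force': array([0.0359, 0.5039, 1.0555]), 'torque': array([-0.0218,  0.0136, -0.0186]), 'gripper_width': 0.9969708580222227}
0.014
scene 497.4243056528437 248.41062862473487 191.36933946906098 [1.2493 0.4838 1.3836] ['image', 'fovy', 'cx', 'cy', 'R', 't']
[[-0.5952  0.8036  0.0036]
 [ 0.6818  0.5074 -0.527 ]
 [-0.4253 -0.3112 -0.8499]]
side 380.34152901276934 254.4584372257558 190.73630398399067 [ 0.1973 -1.1368  0.8763] ['image', 'fovy', 'cx', 'cy', 'R', 't']
[[ 0.9458 -0.3241 -0.0174]
 [-0.1892 -0.507  -0.8409]
 [ 0.2638  0.7987 -0.5409]]
wrist 335.9367555980909 254.35904497037748 192.15886671814653 [0.1765 0.6552 0.3852] ['image', 'fovy', 'cx', 'cy', 'mount']
[[ 0.3564  0.9343 -0.0018]
 [ 0.9051 -0.3448  0.2489]
 [ 0.2319 -0.0903 -0.9685]]
```

View pics/scene0.png

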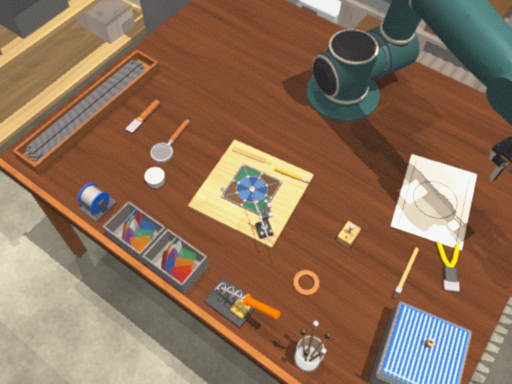

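View pics/side0.png

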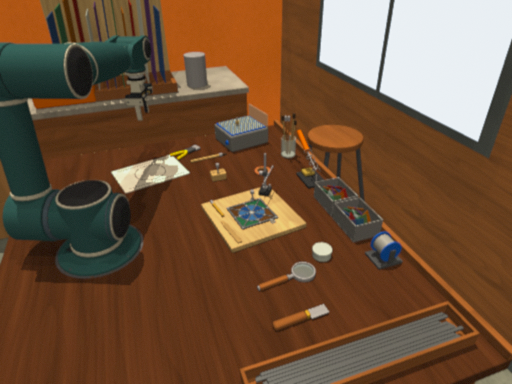

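View pics/wrist0.png

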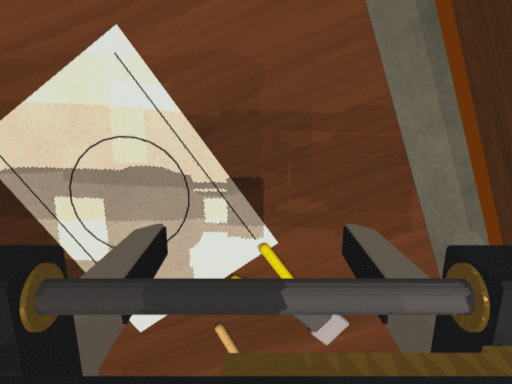

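Run:
```python
import cv2
a=cv2.imread('pics/scene0.png'); cv2.imwrite('pics/z1.png',cv2.resize(a[90:260,120:375],None,fx=3.1,fy=3.1,interpolation=cv2.INTER_CUBIC))
a=cv2.imread('pics/side0.png'); cv2.imwrite('pics/z2.png',cv2.resize(a[150:300,190:350],None,fx=4,fy=4,interpolation=cv2.INTER_CUBIC))
from h import *
im,K,R,t,c=cam('scene')
print(plane(K,R,t,[[182,122],[161,153],[238,141],[313,178],[272,244],[190,204]],0.0))
print(plane(K,R,t,[[252,190],[348,224]],0.026))
```

```text
[[ 0.46405664 -0.38741486  0.        ]
 [ 0.61157232 -0.35586203  0.        ]
 [ 0.41235458 -0.17504884  0.        ]
 [ 0.38644934  0.11867005  0.        ]
 [ 0.66657014  0.14864123  0.        ]
 [ 0.70771809 -0.14515304  0.        ]]
[[ 0.55890764 -0.00702074  0.026     ]
 [ 0.48164178  0.30413048  0.026     ]]
```

View pics/z1.png

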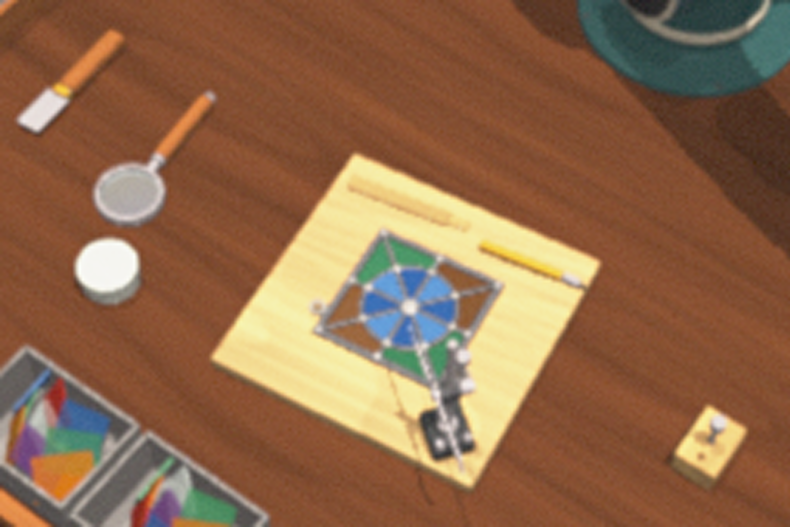

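View pics/z2.png

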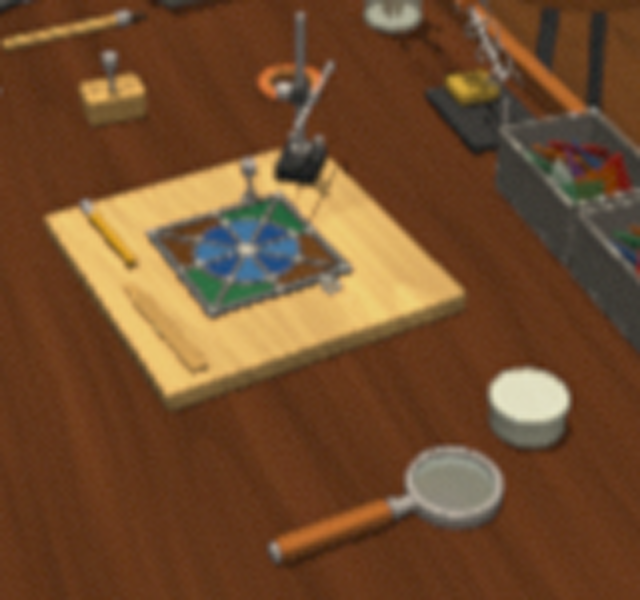

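```bash
cat >> h.py <<'E'
def go(p,jaw=None):
    """offset/turn needed; jaw=world angle (rad) wanted for tool y (mod pi)"""
    s=monitor.observe(); R=s['ee_rot']; o=R.T@(np.array(p)-s['position'])
    tu=0
    if jaw is not None:
        y=R.T@np.array([np.cos(jaw),np.sin(jaw),0]); a=np.arctan2(-y[0],y[1]); tu=(a+np.pi/2)%np.pi-np.pi/2
    print('off',np.round(o,4),'turn',round(tu,4),'rows>=',np.linalg.norm(o)/.0417,abs(tu)/.125,'t',s['t'],'q6',s['qpos'][5])
E
python3 -c "
from h import *
go([0.536,0.283,0.28])"
```

```text
off [-0.3998 -0.2193 -0.0477] turn 0 rows>= 10.99430138888771 0.0 t 0.2 q6 -0.03779398819441972
```

```bash
python3 -m handwheel '{"gripper":[0.093,0.093,0.093,0.093,0.093,0.093,0.093,0.093],"offset":[[-0.4,-0.219,-0.048],[-0.4,-0.219,-0.048],[-0.4,-0.219,-0.048],[-0.4,-0.219,-0.048],[-0.4,-0.219,-0.048],[-0.4,-0.219,-0.048],[-0.4,-0.219,-0.048],[-0.4,-0.219,-0.048]],"turn":[0,0,0,0,0,0,0,0]}'; python3 -c "
from h import *
go([0.536,0.283,0.28])"
```

```text
t: 0.87
position: [0.4565, 0.3763, 0.2678]
ee_rot: [[-0.934, 0.357, 0.0], [0.357, 0.934, 0.0], [-0.0, 0.0, -1.0]]
contact_force: [1.2, 0.7, -0.1]
gripper_width: 0.997
off [-0.1076 -0.0588 -0.0122] turn 0 rows>= 2.9543904418232567 0.0 t 0.8667 q6 -0.5598456086768557
```

```bash
python3 -m handwheel '{"gripper":[0.093,0.093,0.093,0.093,0.093],"offset":[[-0.107,-0.058,-0.012],[-0.107,-0.058,-0.012],[-0.107,-0.058,-0.012],[-0.107,-0.058,-0.012],[-0.107,-0.058,-0.012]],"turn":[0,0,0,0,0]}'; python3 -c "
from h import *
im,K,R,t,c=cam('wrist','w1.png')
np.save('w1.npy',np.hstack([K,R,t[:,None]]))"
```

```text
t: 1.28
position: [0.5359, 0.2843, 0.2794]
ee_rot: [[-0.933, 0.36, -0.0], [0.36, 0.933, -0.0], [0.0, -0.0, -1.0]]
contact_force: [0.0, 0.4, 0.1]
gripper_width: 0.998
```

View pics/w1.png

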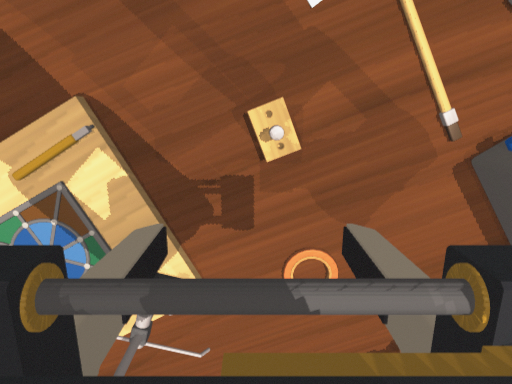

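```bash
python3 -c "
from h import *
a=cv2.imread('pics/w1.png'); M=np.load('w1.npy');K,R,t=M[:,:3],M[:,3:6],M[:,6]
sub=a[95:165,240:305]; h=cv2.cvtColor(sub,cv2.COLOR_BGR2HSV)
m=((h[...,1]<50)&(h[...,2]>110)).astype(np.uint8)
n,l,st,ce=cv2.connectedComponentsWithStats(m); print([ (st[i],ce[i]+[240,95]) for i in range(1,n) if st[i,4]>10])
i=1+np.argmax(st[1:,4]); uv=ce[i]+[240,95]
print(plane(K,R,t,uv,.070))
# block top
m2=((h[...,0]>12)&(h[...,0]<30)&(h[...,1]>70)&(h[...,2]>120)).astype(np.uint8)|m
cs,_=cv2.findContours(m2,0,1); c=max(cs,key=cv2.contourArea); r=cv2.minAreaRect(c); print(r); b=cv2.boxPoints(r)+[240,95]; P=plane(K,R,t,b,.03);print(b,P,P.mean(0))
sI,K2,R2,t2,_=cam('scene')
print(plane(K2,R2,t2,[[352,227]],.07))
cv2.imwrite('pics/z3.png',cv2.resize(a[80:180,220:340],None,fx=5,fy=5))
"
```

```text
[(array([ 30,  31,  14,  14, 159], dtype=int32), array([276.27044025, 132.33962264]))]
[[0.50541904 0.32077645 0.07      ]]
((34.279212951660156, 34.1079216003418), (56.647762298583984, 39.15948486328125), 69.14553833007812)
[[245.89901447 109.60990143]
 [282.4930687   95.66930389]
 [302.65941238 148.60594177]
 [266.06535721 162.54653931]] [[0.47191171 0.29805917 0.03      ]
 [0.47253661 0.34311273 0.03      ]
 [0.53855053 0.34493511 0.03      ]
 [0.53859565 0.29812052 0.03      ]] [0.50539862 0.32105688 0.03      ]
[[0.50816233 0.32467612 0.07      ]]
```

View pics/z3.png

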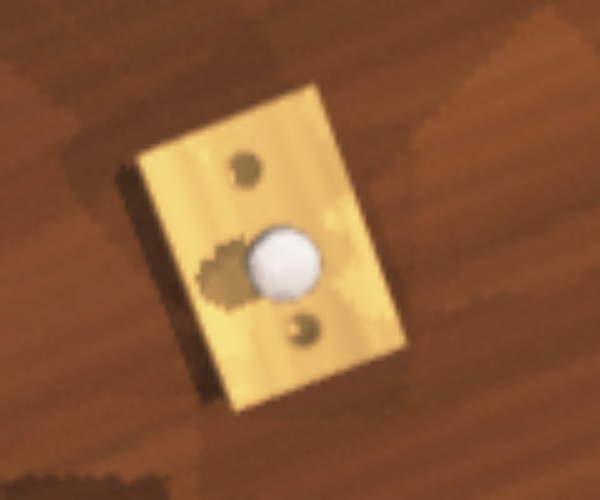

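```bash
python3 -c "
from h import *
go([0.5054,0.3208,0.16])
go([0.5054,0.3208,0.066])"
```

```text
off [0.0396 0.022  0.1193] turn 0 rows>= 3.0610146540753145 0.0 t 1.3833 q6 -0.7566945668320095
off [0.0396 0.022  0.2133] turn 0 rows>= 5.229822217087793 0.0 t 1.3833 q6 -0.7566945668320095
```

```bash
python3 -m handwheel '{"gripper":[0.06,0.06,0.06,0.06,0.06,0.06,0.06],"offset":[[0.0395,0.022,0.12],[0.0395,0.022,0.12],[0.0395,0.022,0.12],[0.0395,0.022,0.12],[0.0395,0.022,0.15],[0.0395,0.022,0.15],[0.0395,0.022,0.15]],"turn":[0,0,0,0,0,0,0]}'; python3 -c "
from h import *
im,K,R,t,c=cam('wrist','w2.png')
go([0.5054,0.3208,0.066])
print(proj(K,R,t,[[0.5054,0.3208,0.072]]))"
```

```text
t: 1.97
position: [0.5054, 0.3208, 0.1301]
ee_rot: [[-0.935, 0.356, -0.001], [0.356, 0.935, -0.001], [0.001, -0.001, -1.0]]
contact_force: [-0.2, -1.1, 1.2]
gripper_width: 0.652
off [ 0.0006 -0.0004  0.0654] turn 0 rows>= 1.5685920037807688 0.0 t 2.0167 q6 -0.684143430540268
[[254.60605837 213.60987603]]
```

View pics/w2.png

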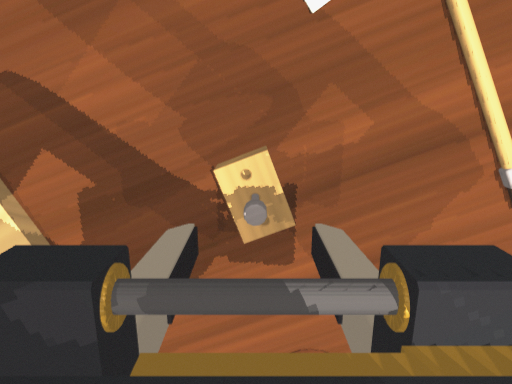

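```bash
python3 -m handwheel '{"gripper":[0.06,0.06,0.06,0.06,0.008,0.008,0.008,0.008],"offset":[[0.0,0,0.04],[0.0,0,0.064],[0.0,0,0.064],[0.0,0,0.064],[0.0,0,0.064],[0.0,0,0.064],[0.0,0,0.064],[0.0,0,0.064]],"turn":[0,0,0,0,0,0,0,0]}' 25; python3 -m handwheel '{"gripper":[0.008,0.008,0.008,0.008],"offset":[[0,0,0],[0,0,0],[0,0,0],[0,0,0]],"turn":[0,0,0,0]}' 25
```

```text
t: 2.68
position: [0.5064, 0.3207, 0.067]
ee_rot: [[-0.934, 0.357, 0.002], [0.357, 0.934, 0.001], [-0.001, 0.001, -1.0]]
contact_force: [0.9, -0.4, -0.2]
gripper_width: 0.406
t: 3.02
position: [0.5059, 0.3204, 0.0656]
ee_rot: [[-0.934, 0.357, 0.0], [0.357, 0.934, 0.0], [-0.0, 0.0, -1.0]]
contact_force: [-0.3, 0.3, 1.8]
gripper_width: 0.162
```

```bash
python3 -m handwheel '{"gripper":[0.008,0.008,0.008,0.008,0.008,0.008,0.008],"offset":[[0,0,-0.02],[0,0,-0.05],[0,0,-0.09],[0,0,-0.13],[0,0,-0.17],[0,0,-0.205],[0,0,-0.205]],"turn":[0,0,0,0,0,0,0]}' 25; python3 -c "
from h import *
sI,K2,R2,t2,_=cam('scene')
e=plane(K2,R2,t2,[[222.3,188.7]],.02)[0]; print(e)
p=e[:2]-0.07*np.array([-.934,.357]); go([*p,0.265])"
```

```text
t: 3.6
position: [0.507, 0.3211, 0.2787]
ee_rot: [[-0.934, 0.357, 0.008], [0.357, 0.934, 0.005], [-0.006, 0.007, -1.0]]
contact_force: [0.8, -0.4, 0.3]
gripper_width: 0.163
[ 0.60923181 -0.08922425  0.02      ]
off [-0.3121 -0.3467  0.0093] turn 0 rows>= 11.187753634266151 0.0 t 3.65 q6 -0.6839948148137366
```

```bash
python3 -m handwheel '{"gripper":[0.008,0.008,0.008,0.008,0.008,0.008,0.008,0.008],"offset":[[-0.312,-0.347,0],[-0.312,-0.347,0],[-0.312,-0.347,0],[-0.312,-0.347,0],[-0.312,-0.347,0],[-0.312,-0.347,0],[-0.312,-0.347,0],[-0.312,-0.347,0]],"turn":[0,0,0,0,0,0,0,0]}' 25; python3 -c "
from h import *
go([0.6746,-0.114,0.265])"
```

```text
t: 4.32
position: [0.6257, 0.0072, 0.269]
ee_rot: [[-0.934, 0.357, -0.002], [0.357, 0.934, 0.0], [0.002, -0.001, -1.0]]
contact_force: [0.9, 0.4, -0.5]
gripper_width: 0.161
off [-0.089  -0.0958  0.0039] turn 0 rows>= 3.136538456170935 0.0 t 4.3167 q6 -1.2351471890812695
```

```bash
python3 -m handwheel '{"gripper":[0.008,0.008,0.008,0.008,0.008],"offset":[[-0.089,-0.096,0.004],[-0.089,-0.096,0.004],[-0.089,-0.096,0.004],[-0.089,-0.096,0.004],[-0.089,-0.096,0.004]],"turn":[0,0,0,0,0]}' 25; python3 -c "
from h import *
im,K,R,t,c=cam('wrist','w3.png')
np.save('w3.npy',np.hstack([K,R,t[:,None]]))"
```

```text
t: 4.73
position: [0.6746, -0.1144, 0.2639]
ee_rot: [[-0.933, 0.36, -0.003], [0.36, 0.933, 0.0], [0.003, -0.001, -1.0]]
contact_force: [-0.5, 0.3, -0.3]
gripper_width: 0.162
```

View pics/w3.png

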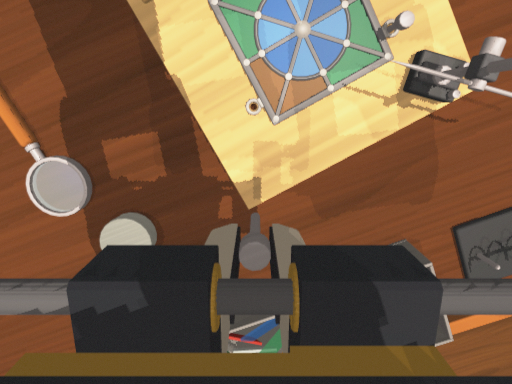

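```bash
python3 -c "
from h import *
a=cv2.imread('pics/w3.png'); M=np.load('w3.npy');K,R,t=M[:,:3],M[:,3:6],M[:,6]
cv2.imwrite('pics/z4.png',np.hstack([cv2.resize(a[85:135,230:290],(480,400),interpolation=1),cv2.resize(a[200:275,225:285],(320,400),interpolation=1)]))
print(plane(K,R,t,[[253.5,106.5]],.022),plane(K,R,t,[[303,30]],.026),plane(K,R,t,[[404,20]],.06))
s=monitor.observe()['position']; print(proj(K,R,t,[[s[0],s[1],s[2]-.0525],[s[0],s[1],s[2]+.006]]))
"
```

```text
[[ 0.60980922 -0.09095614  0.022     ]] [[ 0.55480793 -0.01294193  0.026     ]] [[0.58646254 0.07475869 0.06      ]]
[[256.86566204 215.55521809]
 [257.57511918 254.32875043]]
```

View pics/z4.png

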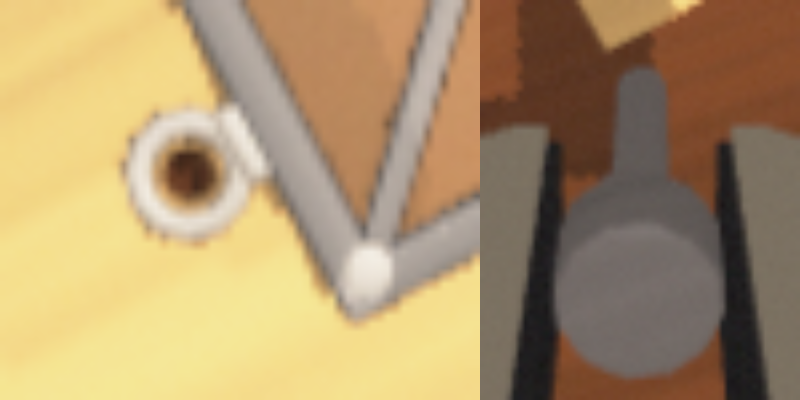

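```bash
python3 -c "
from h import *
go([0.6096,-0.0897,0.088])"
```

```text
off [ 0.0682 -0.0017  0.1768] turn 0 rows>= 4.544468309502574 0.0 t 4.7833 q6 -1.4074494888377274
```

```bash
python3 -m handwheel '{"gripper":[0.008,0.008,0.008,0.008,0.008,0.008,0.008,0.008],"offset":[[0.04,-0.001,0.01],[0.068,-0.0015,0.05],[0.068,-0.0015,0.09],[0.068,-0.0015,0.13],[0.068,-0.0015,0.165],[0.068,-0.0015,0.176],[0.068,-0.0015,0.176],[0.068,-0.0015,0.176]],"turn":[0,0,0,0,0,0,0,0]}' 25; python3 -c "
from h import *
im,K,R,t,c=cam('wrist','w4.png')
cv2.imwrite('pics/z5.png',cv2.resize(im[150:280,170:340],None,fx=4.5,fy=4.5,interpolation=1))
s=monitor.observe()['position'];print(s); print(proj(K,R,t,[[s[0],s[1],s[2]-.0525],[s[0],s[1],s[2]+.006],[0.6098,-0.0910,.022]]))"
```

```text
t: 5.45
position: [0.6109, -0.0885, 0.092]
ee_rot: [[-0.935, 0.356, 0.001], [0.356, 0.935, -0.0], [-0.001, 0.0, -1.0]]
contact_force: [0.6, 0.7, 0.5]
gripper_width: 0.163
[ 0.61149834 -0.0888139   0.09316268]
[[254.36189509 217.80069632]
 [254.29329535 257.82698914]
 [250.56611256 208.0013994 ]]
```

View pics/z5.png

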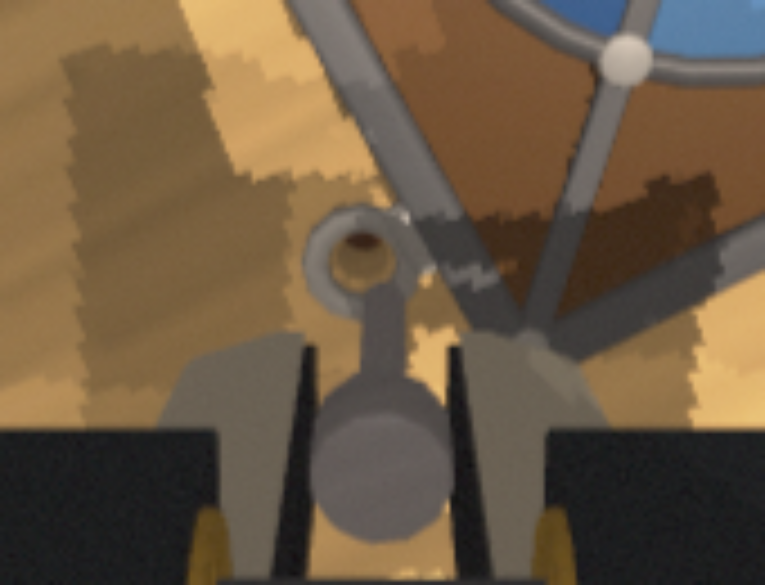

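```bash
python3 -m handwheel '{"gripper":[0.008,0.008,0.008],"offset":[[0,0,0],[0,0,0],[0,0,0]],"turn":[0,0,0]}' 25; python3 -c "
from h import *
im,K,R,t,c=cam('wrist','w5.png')
cv2.imwrite('pics/z6.png',cv2.resize(im[190:275,215:295],None,fx=7,fy=7,interpolation=1))
s=monitor.observe()['position'];print(s); print(proj(K,R,t,[[s[0],s[1],s[2]-.0525],[s[0],s[1],s[2]+.006],[0.6098,-0.0910,.022]]))"
```

```text
t: 5.75
position: [0.6111, -0.0893, 0.0921]
ee_rot: [[-0.934, 0.357, 0.002], [0.357, 0.934, -0.0], [-0.002, 0.0, -1.0]]
contact_force: [-0.1, -0.4, -0.3]
gripper_width: 0.165
[ 0.6109129  -0.08932539  0.09164199]
[[254.37100272 215.60991606]
 [254.32526927 254.68483373]
 [251.55558139 207.14222139]]
```

View pics/z6.png

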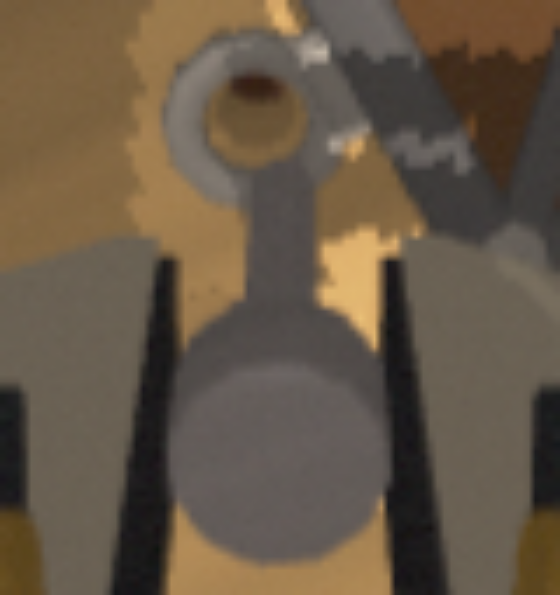

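```bash
python3 -c "
from h import *
im,K,R,t,c=cam('wrist'); s=monitor.observe(); print(s['position'])
f=plane(K,R,t,[[254.7,217.2]],s['position'][2]-.0526)[0]; e=plane(K,R,t,[[251.5,206.7]],.022)[0]
h=plane(K,R,t,[[254.7,190+460/7-.5]],s['position'][2]+.0064)[0]
print(f,e,h,s['ee_rot'].T@(e-f),s['ee_rot'].T@(e-h)); go([.6096,-.0897,.08])"
```

```text
[ 0.6107749  -0.08932726  0.09133803]
[ 0.61175616 -0.08950829  0.03873803] [ 0.60912235 -0.09086821  0.022     ] [ 0.61080097 -0.0891736   0.09773803] [ 0.00199164 -0.00221347  0.01673564] [ 0.00103819 -0.00219659  0.07573662]
off [ 0.001  -0.0008  0.0113] turn 0 rows>= 0.2734971516688712 0.0 t 5.85 q6 -1.392456739837805
```

```bash
python3 -m handwheel '{"gripper":[0.008,0.008,0.008,0.008],"offset":[[0.0015,-0.0022,0.011],[0.0015,-0.0022,0.011],[0.0015,-0.0022,0.011],[0.0015,-0.0022,0.011]],"turn":[0,0,0,0]}' 25; python3 -c "
from h import *
im,K,R,t,c=cam('wrist','w6.png');print(monitor.observe()['position'])
im2,*_=cam('side','s6.png')
cv2.imwrite('pics/z7.png',np.hstack([cv2.resize(im[190:270,215:295],(560,560),interpolation=1),cv2.resize(im2[200:240,260:277],(238,560),interpolation=1)]))"
```

```text
t: 6.18
position: [0.6081, -0.0908, 0.0792]
ee_rot: [[-0.934, 0.357, -0.001], [0.357, 0.934, 0.0], [0.001, -0.0, -1.0]]
contact_force: [0.9, 0.3, -0.5]
gripper_width: 0.16
[ 0.60828592 -0.09080157  0.07949308]
```

View pics/z7.png

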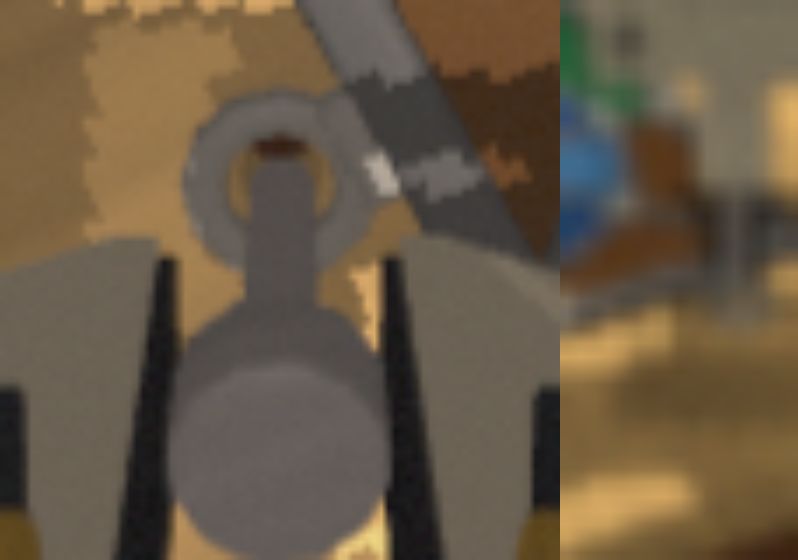

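View pics/s6.png

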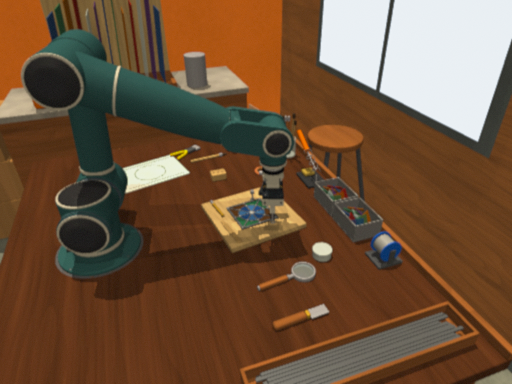

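```bash
python3 -c "
from h import *
im,K,R,t,c=cam('wrist'); s=monitor.observe(); print(s['position'])
Z=lambda u,v:[215+u/7-.5,190+v/7-.5]
z=s['position'][2]-.0526
# foot front edge point -> axis is 2..3 mm behind it
f=plane(K,R,t,[Z(281,158)],z)[0]
e=plane(K,R,t,[Z(281,181),Z(281,90),Z(281,272)],[.022]*3) if 0 else [plane(K,R,t,[Z(281,v)],.022)[0] for v in (181,90,272)]
h=[plane(K,R,t,[Z(279,v)],s['position'][2]+.0064)[0] for v in (362,565)]
X=s['ee_rot'].T
print('foot edge',X@f,'ring',[X@q for q in e],'headtop',[X@q for q in h], X@s['position'])"
```

```text
[ 0.60842508 -0.09075157  0.07970907]
foot edge [-0.59791107  0.13230285 -0.02695653] ring [array([-0.60182403,  0.13230511, -0.02184649]), array([-0.59289855,  0.13229995, -0.02184868]), array([-0.61093216,  0.13231038, -0.02184426])] headtop [array([-0.59329043,  0.13216628, -0.08595766]), array([-0.60821312,  0.13217175, -0.08595401])] [-0.60078868  0.13226603 -0.07955582]
```

```bash
python3 -m handwheel '{"gripper":[0.008,0.008,0.008,0.008,0.008,0.008],"offset":[[-0.0012,0,0],[-0.0012,0,0],[-0.0012,0,0.004],[-0.0012,0,0.008],[-0.0012,0,0.012],[-0.0012,0,0.012]],"turn":[0,0,0,0,0,0]}' 25; python3 -c "
from h import *
im,K,R,t,c=cam('wrist','w7.png');s=monitor.observe();print(s['position'],s['contact_force'])
cv2.imwrite('pics/z8.png',cv2.resize(im[190:270,215:295],(560,560),interpolation=1))"
```

```text
t: 6.83
position: [0.6089, -0.0911, 0.0662]
ee_rot: [[-0.934, 0.357, -0.001], [0.357, 0.934, 0.0], [0.002, -0.0, -1.0]]
contact_force: [-1.2, -0.5, -1.0]
gripper_width: 0.164
[ 0.60908533 -0.09109376  0.06676017] [ 0.15239333  0.26404332 -0.18663421]
```

View pics/z8.png

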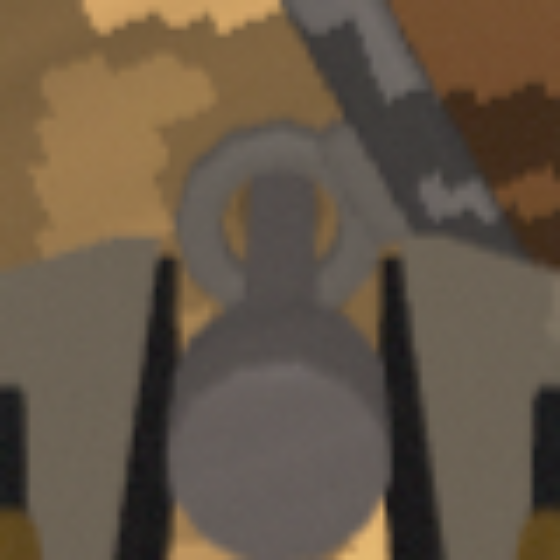

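```bash
python3 -m handwheel '{"gripper":[0.008,0.008,0.008,0.008,0.008,0.008],"offset":[[0,0,0.004],[0,0,0.008],[0,0,0.012],[0,0,0.0135],[0,0,0.0135],[0,0,0.0135]],"turn":[0,0,0,0,0,0]}' 25
```

```text
t: 7.38
position: [0.6094, -0.0912, 0.054]
ee_rot: [[-0.934, 0.357, -0.0], [0.357, 0.934, 0.0], [0.0, -0.0, -1.0]]
contact_force: [-0.7, -1.3, -0.3]
gripper_width: 0.16
```

```bash
python3 -m handwheel '{"gripper":[0.04,0.04,0.04,0.04],"offset":[[0,0,0],[0,0,0],[0,0,0],[0,0,0]],"turn":[0,0,0,0]}' 25; python3 -m handwheel '{"gripper":[0.05,0.05,0.05,0.05,0.05,0.05,0.05,0.05],"offset":[[0,0,-0.02],[0,0,-0.06],[0,0,-0.1],[0,0,-0.14],[0,0,-0.18],[-0.04,0,-0.2],[-0.06,0,-0.2],[-0.06,0,-0.2]],"turn":[0,0,0,0,0,0,0,0]}'; python3 -c "
from h import *
im,K,R,t,c=cam('wrist','w8.png');np.save('w8.npy',np.hstack([K,R,t[:,None]]))
s=monitor.observe();print(s['position'])"
```

```text
t: 7.72
position: [0.6094, -0.0912, 0.0541]
ee_rot: [[-0.934, 0.357, 0.0], [0.357, 0.934, -0.0], [-0.0, -0.0, -1.0]]
contact_force: [0.5, 0.5, 0.6]
gripper_width: 0.399
t: 8.38
position: [0.6681, -0.1138, 0.2552]
ee_rot: [[-0.934, 0.357, 0.002], [0.357, 0.934, -0.001], [-0.002, 0.0, -1.0]]
contact_force: [-0.5, 0.0, -2.0]
gripper_width: 0.537
[ 0.6665356  -0.11316561  0.25373135]
```

View pics/w8.png

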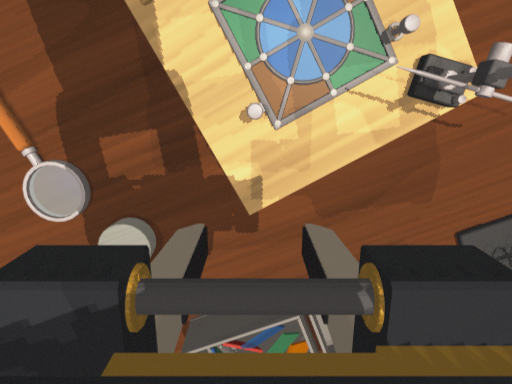

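```bash
python3 -c "
from h import *
a,*_=cam('scene','sc9.png'); b,*_=cam('side','si9.png')
cv2.imwrite('pics/z9.png',cv2.resize(a[150:250,200:310],(770,600)[:2] if 0 else (660,600),interpolation=2))
cv2.imwrite('pics/z10.png',cv2.resize(b[145:245,215:315],(600,600),interpolation=2))"
```

```text
(no output)
```

View pics/z9.png

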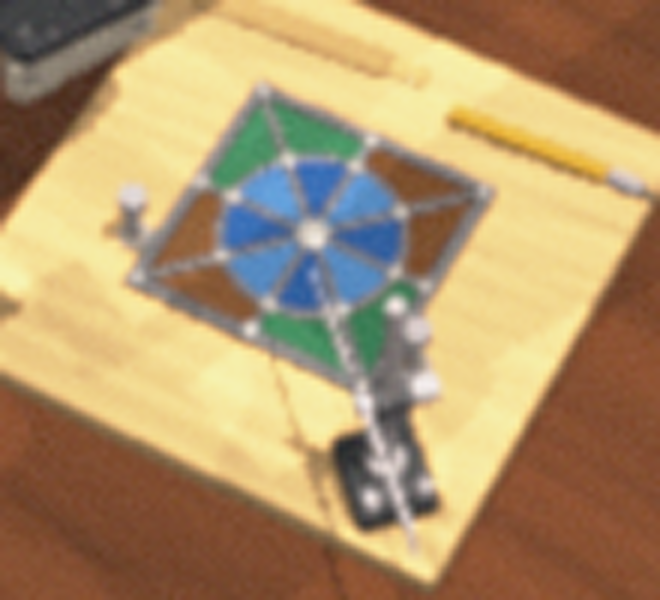

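View pics/z10.png

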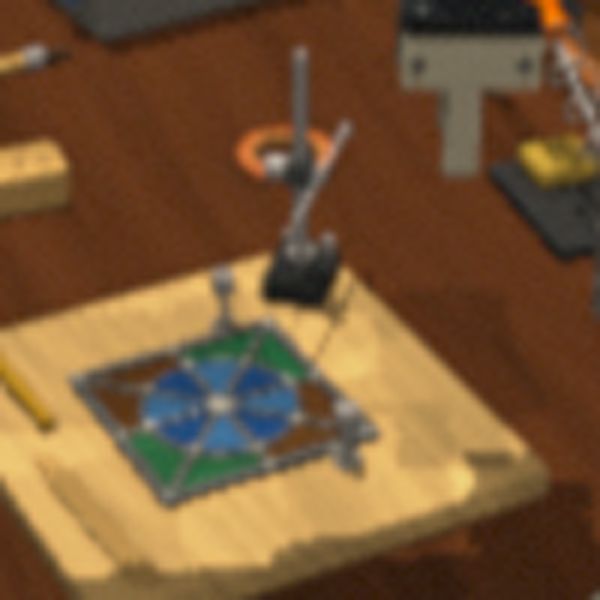

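```bash
python3 -c "
from h import *
a=cv2.imread('pics/w8.png')
cv2.imwrite('pics/z11.png',cv2.resize(a[0:120,380:512],(660,600),interpolation=2))
b=cv2.imread('pics/si9.png')
cv2.imwrite('pics/z12.png',cv2.resize(b[150:200,250:290],(640,800)[:2] if 0 else (480,600),interpolation=2))
b=cv2.imread('pics/sc9.png')
cv2.imwrite('pics/z13.png',cv2.resize(b[180:240,235:285],(500,600),interpolation=2))"
```

```text
(no output)
```

View pics/z11.png

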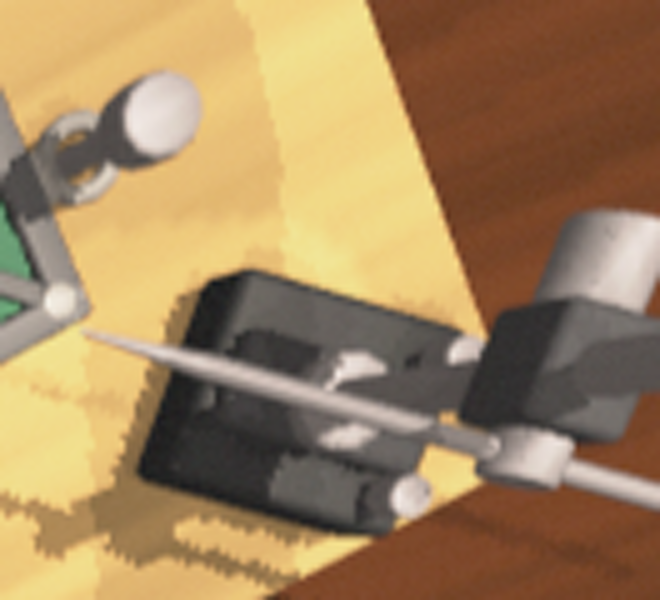

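View pics/z12.png

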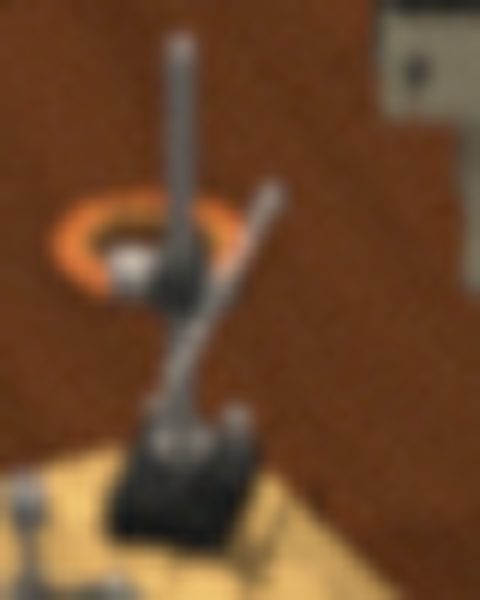

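View pics/z13.png

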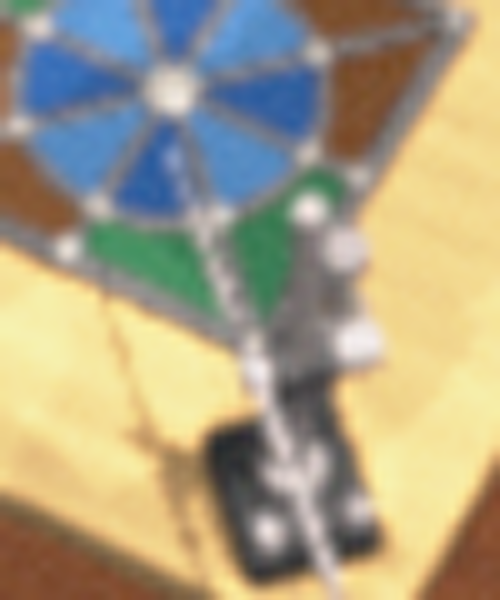

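```bash
cat >> h.py <<'E'
def tri(obs):
    A=[];b=[]
    for K,R,t,uv in obs:
        P=K@np.c_[R,t]; u,v=uv
        for r in (u*P[2]-P[0],v*P[2]-P[1]):
            r=r/np.linalg.norm((r[:3])); A.append(r[:3]);b.append(-r[3])
    A=np.array(A);b=np.array(b);x=np.linalg.lstsq(A,b,rcond=None)[0]; return x,A@x-b
E
python3 -c "
from h import *
np.set_printoptions(precision=4,suppress=True)
M=np.load('w8.npy');W=(M[:,:3],M[:,3:6],M[:,6])
_,*S,_=cam('scene');_,*D,_=cam('side')
print('tip',tri([(*W,(396.5,66)),(*S,(251.8,194.4))]), tri([(*W,(396.5,66)),(*D,(263.9,183))]))
for z in (.1,.11,.12,.13): p=plane(*W,[[396.5,66]],z); print(p,proj(*S,p),proj(*D,p))
print('joint',tri([(*W,(305,32)),(*S,(251.8,188.9))]),plane(*W,[[305,32]],.026),plane(*S,[[251.8,188.6]],.026))
print('pinfree',plane(*W,[[254.5,111]],.06),tri([(*W,(254.5,111)),(*S,(221.8,182))]),tri([(*W,(254.5,111)),(*D,(215+350/6,145+405/6))]))
print('pinset',tri([(*W,(411.8,22)),(*S,(269.2,203.9))]))
print(proj(*D,[[.609,-.091,.06],[.609,-.091,.07]]))
"
```

```text
tip (array([0.6159, 0.0325, 0.1118]), array([-0.0001,  0.0004,  0.0004, -0.0002])) (array([0.6187, 0.0307, 0.1133]), array([ 0.0002, -0.0027,  0.0027,  0.0004]))
[[0.6167 0.0371 0.1   ]] [[252.6636 197.4756]] [[262.1611 185.112 ]]
[[0.6163 0.033  0.11  ]] [[251.6855 194.9572]] [[262.4012 183.4484]]
[[0.6159 0.0289 0.12  ]] [[250.698  192.4149]] [[262.6442 181.7646]]
[[0.6154 0.0248 0.13  ]] [[249.7011 189.8484]] [[262.8901 180.0602]]
joint (array([ 0.5525, -0.0122,  0.0197]), array([ 0.    , -0.0001, -0.0001,  0.0001])) [[ 0.5533 -0.0134  0.026 ]] [[ 0.555  -0.0107  0.026 ]]
pinfree [[ 0.6089 -0.0912  0.06  ]] (array([ 0.6085, -0.0907,  0.0576]), array([-0.0003,  0.0006,  0.0007, -0.    ])) (array([ 0.6109, -0.092 ,  0.059 ]), array([ 0.    , -0.0021,  0.0021, -0.    ]))
pinset (array([0.5852, 0.0774, 0.0594]), array([-0.    ,  0.0003,  0.0003, -0.0001]))
[[272.1972 212.2391]
 [272.2188 210.0057]]
```

```bash
cat >> h.py <<'E'
def gox(p,yaw):
    s=monitor.observe(); R=s['ee_rot']; o=R.T@(np.array(p)-s['position'])
    x=R.T@np.array([np.cos(yaw),np.sin(yaw),0]); print('off',np.round(o,4),'turn',round(np.arctan2(x[1],x[0]),4),'t',s['t'],'q',np.round(s['qpos'],2),'pos',np.round(s['position'],4))
E
python3 -c "
from h import *
gox([.53,-.372,.25],.21)"
```

```text
off [ 0.0333 -0.2907  0.0036] turn 2.5669 t 8.6333 q [-0.21  0.11  1.41  0.    1.62 -1.41] pos [ 0.6648 -0.1123  0.2536]
```

```bash
python3 -m handwheel '{"gripper":[0.06,0.06,0.06,0.06,0.06,0.06,0.06,0.06],"offset":[[0.033,-0.29,0],[0.033,-0.29,0],[0.033,-0.29,0],[0.033,-0.29,0],[0.033,-0.29,0],[0.033,-0.29,0],[0.033,-0.29,0],[0.033,-0.29,0]],"turn":[0.12,0.24,0.36,0.48,0.6,0.72,0.84,0.96]}';  python3 -c "
from h import *
gox([.53,-.372,.25],.21)"
```

```text
t: 9.3
position: [0.5275, -0.3763, 0.2539]
ee_rot: [[-0.234, 0.972, -0.001], [0.972, 0.234, -0.001], [-0.001, -0.001, -1.0]]
contact_force: [0.5, -0.5, 0.6]
gripper_width: 0.643
off [0.0036 0.0035 0.0039] turn 1.5966 t 9.3 q [-0.66  0.05  1.47 -0.    1.61 -0.89] pos [ 0.5275 -0.3763  0.2539]
```

```bash
python3 -m handwheel '{"gripper":[0.06,0.06,0.06,0.06,0.06,0.06,0.06,0.06],"offset":[[0,0,0],[0,0,0],[0,0,0],[0,0,0],[0,0,0],[0,0,0],[0,0,0],[0,0,0]],"turn":[0.12,0.24,0.36,0.48,0.6,0.72,0.84,0.96]}'; python3 -m handwheel '{"gripper":[0.06,0.06,0.06,0.06,0.06,0.06,0.06,0.06],"offset":[[0,0,0],[0,0,0],[0,0,0],[0,0,0],[0,0,0],[0,0,0],[0,0,0],[0,0,0]],"turn":[0.12,0.24,0.36,0.48,0.6,0.636,0.636,0.636]}';   python3 -c "
from h import *
im,K,R,t,c=cam('wrist','w10.png');np.save('w10.npy',np.hstack([K,R,t[:,None]]))
gox([.53,-.372,.25],.21)"
```

```text
t: 9.97
position: [0.5307, -0.3711, 0.2541]
ee_rot: [[0.659, 0.752, -0.0], [0.752, -0.659, 0.0], [0.0, -0.0, -1.0]]
contact_force: [-0.3, -0.2, -0.2]
gripper_width: 0.646
t: 10.63
position: [0.5309, -0.3713, 0.2541]
ee_rot: [[0.975, 0.221, 0.0], [0.221, -0.975, -0.0], [0.0, 0.0, -1.0]]
contact_force: [0.3, -0.1, 0.4]
gripper_width: 0.642
off [-0.0011  0.0004  0.0041] turn 0.0129 t 10.6833 q [-0.65  0.05  1.47  0.    1.61  0.7 ] pos [ 0.531  -0.3714  0.2541]
```

View pics/w10.png

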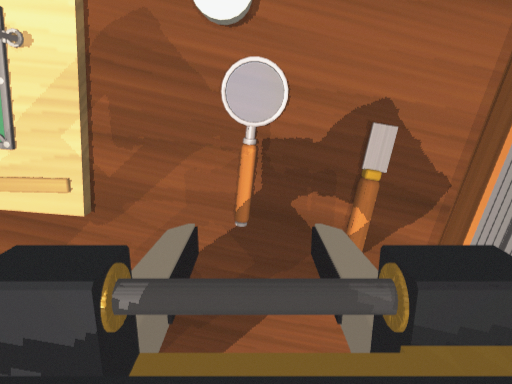

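```bash
python3 -c "
from h import *
a=cv2.imread('pics/w10.png'); M=np.load('w10.npy');W=(M[:,:3],M[:,3:6],M[:,6])
h=cv2.cvtColor(a,cv2.COLOR_BGR2HSV)
m=((h[...,1]<90)&(h[...,2]>130)).astype(np.uint8); m[:45]=0;m[135:]=0;m[:,:215]=0;m[:,300:]=0
cs,_=cv2.findContours(m,0,1); c=max(cs,key=cv2.contourArea); c=c[c[:,0,1]<118]; e=cv2.fitEllipse(c); print(e)
ang=np.radians(e[2]);L=plane(*W,[e[0]],.012)[0];print('lens',L)
B=plane(*W,c[:,0]+0.0,.012); (x,y),r=cv2.minEnclosingCircle(B[:,:2].astype(np.float32)); print(x,y,r)
m=((h[...,0]<15)&(h[...,1]>150)&(h[...,2]>140)).astype(np.uint8); m[:135]=0;m[235:]=0;m[:,:225]=0;m[:,270:]=0
cs,_=cv2.findContours(m,0,1); c=max(cs,key=cv2.contourArea); print(cv2.minAreaRect(c))
B=plane(*W,c[:,0],.014)[:,:2]; r=cv2.minAreaRect((B*1000).astype(np.float32)); print(r)
ctr=np.array(r[0])/1000; d=np.array([x,y])-ctr; print(np.linalg.norm(d),np.arctan2(d[1],d[0]))
vx=cv2.fitLine((B*1000).astype(np.float32),2,0,.01,.01).ravel(); print(vx,np.arctan2(vx[1],vx[0]))
"
```

```text
((254.20306396484375, 91.07759094238281), (66.62816619873047, 70.12158203125), 178.971923828125)
lens [ 0.61307416 -0.35259552  0.012     ]
0.6122378706932068 -0.35281237959861755 0.03837414085865021
((244.81199645996094, 182.67677307128906), (14.322245597839355, 77.02454376220703), 5.572198390960693)
((506.2843322753906, -364.89837646484375), (94.92261505126953, 16.78580665588379), 6.642746925354004)
0.10664062839043138 0.11357792043903435
[ 9.9353069e-01  1.1356416e-01  5.0627319e+02 -3.6481229e+02] 0.11380969
```

```bash
python3 -c "
from h import *
gox([.539,-.3611,.10],.114)"
```

```text
off [ 0.0101 -0.0083  0.1541] turn 0.1089 t 10.6833 q [-0.65  0.05  1.47  0.    1.61  0.7 ] pos [ 0.531  -0.3714  0.2541]
```

```bash
python3 -m handwheel '{"gripper":[0.06,0.06,0.06,0.06,0.06,0.06,0.06],"offset":[[0.01,-0.0083,0.04],[0.01,-0.0083,0.08],[0.01,-0.0083,0.12],[0.01,-0.0083,0.154],[0.01,-0.0083,0.154],[0.01,-0.0083,0.154],[0.01,-0.0083,0.154]],"turn":[0.109,0.109,0.109,0.109,0.109,0.109,0.109]}';   python3 -c "
from h import *
im,K,R,t,c=cam('wrist','w11.png');np.save('w11.npy',np.hstack([K,R,t[:,None]]))
gox([.539,-.3611,.0165],.114)"
```

```text
t: 11.27
position: [0.5398, -0.362, 0.1027]
ee_rot: [[0.994, 0.112, 0.002], [0.112, -0.994, -0.001], [0.002, 0.002, -1.0]]
contact_force: [-0.2, -0.4, 0.2]
gripper_width: 0.642
off [-0.0012 -0.0014  0.0868] turn -0.0017 t 11.3167 q [-0.63  0.12  1.65  0.    1.37  0.83] pos [ 0.5401 -0.3622  0.1033]
```

View pics/w11.png

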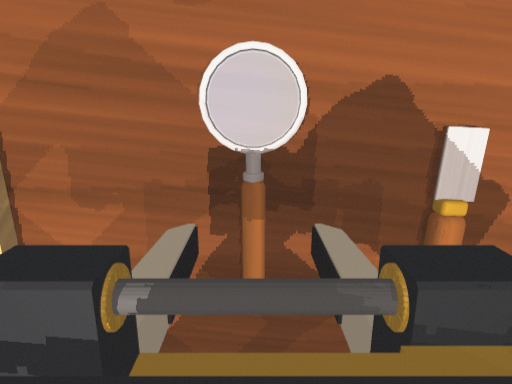

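```bash
python3 -m handwheel '{"gripper":[0.06,0.06,0.06,0.06,0.06,0.06],"offset":[[0,0,0.04],[0,0,0.07],[0,0,0.0825],[0,0,0.0825],[0,0,0.0825],[0,0,0.0825]],"turn":[0,0,0,0,0,0]}';   python3 -c "
from h import *
gox([.539,-.3611,.0165],.114)"
```

```text
t: 11.82
position: [0.5403, -0.3623, 0.0204]
ee_rot: [[0.994, 0.112, 0.003], [0.112, -0.994, -0.002], [0.002, 0.002, -1.0]]
contact_force: [0.1, -0.8, -0.5]
gripper_width: 0.645
off [-0.0011 -0.0013  0.0039] turn -0.0021 t 11.8167 q [-0.63  0.2   1.71 -0.    1.23  0.83] pos [ 0.5403 -0.3623  0.0204]
```

```bash
python3 -m handwheel '{"gripper":[0.06,0.06,0.06,0.06],"offset":[[0,0,0.0015],[0,0,0.0015],[0,0,0.0015],[0,0,0.0015]],"turn":[0,0,0,0]}';   python3 -c "
from h import *
gox([.539,-.3611,.0165],.114)"
```

```text
t: 12.15
position: [0.5393, -0.3616, 0.0166]
ee_rot: [[0.994, 0.112, 0.001], [0.112, -0.994, -0.0], [0.001, 0.0, -1.0]]
contact_force: [-0.0, 0.3, -0.3]
gripper_width: 0.645
off [-0.0003 -0.0005  0.0001] turn -0.0022 t 12.15 q [-0.63  0.2   1.71 -0.    1.23  0.83] pos [ 0.5393 -0.3616  0.0166]
```

Settled. Close firmly.

```bash
python3 -m handwheel '{"gripper":[0.01,0.01,0.01,0.01,0.01,0.01,0.01,0.01],"offset":[[0,0,0],[0,0,0],[0,0,0],[0,0,0],[0,0,0],[0,0,0],[0,0,0],[0,0,0]],"turn":[0,0,0,0,0,0,0,0]}' 50; python3 -m handwheel '{"gripper":[0.01,0.01,0.01,0.01,0.01,0.01,0.01,0.01],"offset":[[0,0,-0.01],[0,0,-0.025],[0,0,-0.05],[0,0,-0.08],[0,0,-0.12],[0,0,-0.135],[0,0,-0.135],[0,0,-0.135]],"turn":[0,0,0,0,0,0,0,0]}' 50; python3 -c "
from h import *
im,K,R,t,c=cam('wrist','w12.png');np.save('w12.npy',np.hstack([K,R,t[:,None]]));im,*_=cam('side','s12.png')
cv2.imwrite('pics/z14.png',cv2.resize(im[200:340,220:380],(640,560),interpolation=1))
print(monitor.observe()['position'])"
```

```text
t: 12.82
position: [0.5391, -0.3614, 0.0161]
ee_rot: [[0.994, 0.112, -0.0], [0.112, -0.994, -0.0], [-0.0, 0.0, -1.0]]
contact_force: [0.2, 0.3, -1.0]
gripper_width: 0.187
t: 13.48
position: [0.5394, -0.3616, 0.1525]
ee_rot: [[0.994, 0.112, 0.002], [0.112, -0.994, -0.001], [0.002, 0.002, -1.0]]
contact_force: [0.0, 0.9, -2.2]
gripper_width: 0.188
[ 0.53867357 -0.3611067   0.14977518]
```

View pics/w12.png

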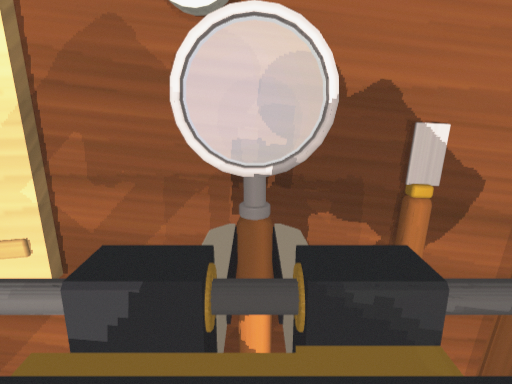

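View pics/z14.png

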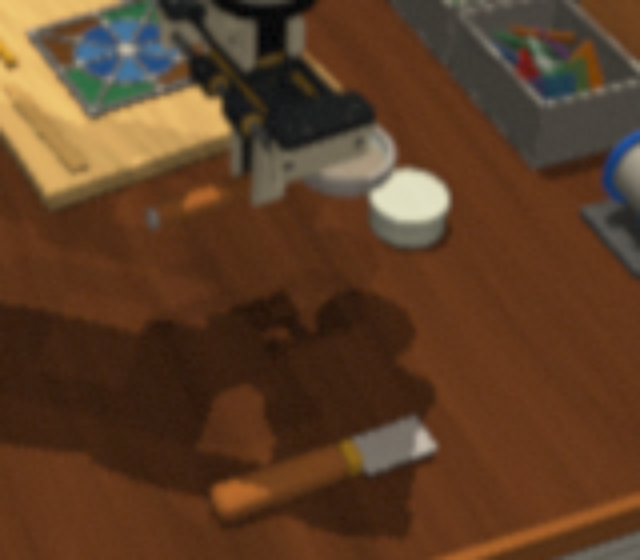

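```bash
cat > lens.py <<'E'
from h import *
def fitlens(im):
    h=cv2.cvtColor(im,cv2.COLOR_BGR2HSV)
    m=((h[...,1]<70)&(h[...,2]>150)).astype(np.uint8); m[190:]=0
    cs,_=cv2.findContours(m,0,1); c=max(cs,key=cv2.contourArea); hull=cv2.convexHull(c)[:,0]; 
    c=c[:,0]; c=c[(c[:,1]<165)]
    return cv2.fitEllipse(c),c
if __name__=='__main__':
    np.set_printoptions(precision=4,suppress=True)
    im=cv2.imread('pics/w12.png'); e,c=fitlens(im); print(e)
    # tool-frame camera: use mount directly
    cc=vision.camera('wrist'); Mt=np.array(cc['mount']); M=np.load('w12.npy'); K=M[:,:3]
    R=Mt[:3,:3].T; t=-R@Mt[:3,3]
    th=np.linspace(0,2*np.pi,60,endpoint=False)
    from scipy.optimize import least_squares
    # rim silhouette ~ top-edge circle; compare level prediction
    for pitch in (-6,-3,0,3,6):
        p=np.radians(pitch); cx=.074
        ax=np.array([np.cos(p),0,np.sin(p)])   # handle->lens dir; +z is down
        nz=np.array([np.sin(p),0,-np.cos(p)])
        ctr=np.array([0,0,.008])+cx*ax+.007*nz
        P=ctr+.038*(np.cos(th)[:,None]*ax+np.sin(th)[:,None]*np.array([0,1,0]))
        uv=proj(K,R,t,P); print(pitch,cv2.fitEllipse(uv.astype(np.float32)))
E
python3 lens.py
```

```text
((253.9043731689453, 88.1544189453125), (168.67620849609375, 176.17807006835938), 0.41762468218803406)
-6 ((254.30348205566406, 86.45968627929688), (182.0568084716797, 189.73292541503906), 179.97793579101562)
-3 ((254.30178833007812, 86.72260284423828), (177.35130310058594, 185.2975311279297), 179.97161865234375)
0 ((254.30001831054688, 87.43157196044922), (172.8257598876953, 180.4381866455078), 179.96253967285156)
3 ((254.2982177734375, 88.54058837890625), (168.4815216064453, 175.24404907226562), 179.94874572753906)
6 ((254.29637145996094, 90.0084457397461), (164.31832885742188, 169.7926788330078), 179.92527770996094)
```

```bash
python3 -c "
from lens import *
np.set_printoptions(precision=4,suppress=True)
th=np.linspace(0,2*np.pi,60,endpoint=False)
for n in ('w11','w10'):
  im=cv2.imread('pics/%s.png'%n); M=np.load(n+'.npy'); W=(M[:,:3],M[:,3:6],M[:,6])
  h=cv2.cvtColor(im,cv2.COLOR_BGR2HSV); m=((h[...,1]<70)&(h[...,2]>150)).astype(np.uint8); m[150:]=0; m[:45 if n=='w10' else 0]=0; m[:,:190]=0; m[:,320:]=0
  cs,_=cv2.findContours(m,0,1); c=max(cs,key=cv2.contourArea)[:,0]; c=c[c[:,1]<(118 if n=='w10' else 140)]; print(n,cv2.fitEllipse(c))
  for z in (.007,.010,.014):
    L=plane(*W,[cv2.fitEllipse(c)[0]],z)[0]; P=L+.038*np.c_[np.cos(th),np.sin(th),0*th]; print(z,L,cv2.fitEllipse(proj(*W,P).astype(np.float32)))
"
```

```text
w11 ((252.64903259277344, 97.10601043701172), (107.60562896728516, 112.13157653808594), 179.91908264160156)
0.007 [ 0.6139 -0.3526  0.007 ] ((252.62948608398438, 94.92084503173828), (106.57808685302734, 110.81733703613281), 179.023193359375)
0.01 [ 0.6139 -0.3526  0.01  ] ((252.62901306152344, 94.86715698242188), (107.87946319580078, 112.172607421875), 179.0234375)
0.014 [ 0.6138 -0.3527  0.014 ] ((252.6283416748047, 94.79243469238281), (109.6649169921875, 114.03215789794922), 179.02377319335938)
w10 ((254.2366485595703, 91.07069396972656), (66.30227661132812, 69.87165832519531), 179.89991760253906)
0.007 [ 0.6133 -0.3526  0.007 ] ((254.235595703125, 90.20848846435547), (66.5652084350586, 69.48212432861328), 179.93052673339844)
0.01 [ 0.6132 -0.3526  0.01  ] ((254.23558044433594, 90.1954116821289), (67.06807708740234, 70.00735473632812), 179.93063354492188)
0.014 [ 0.613  -0.3526  0.014 ] ((254.23556518554688, 90.1775131225586), (67.75051879882812, 70.72015380859375), 179.9306182861328)
```

```bash
python3 -c "
from h import *
gox([.4805,-.0205,.17],.113)"
```

```text
off [-0.0198 -0.345  -0.02  ] turn -0.0013 t 13.6333 q [-0.63  0.09  1.6  -0.    1.45  0.83] pos [ 0.5386 -0.3611  0.1494]
```

```bash
python3 -m handwheel '{"gripper":[0.01,0.01,0.01,0.01,0.01,0.01,0.01,0.01],"offset":[[0,-0.01,-0.01],[0,-0.03,-0.02],[-0.002,-0.06,-0.02],[-0.004,-0.09,-0.02],[-0.008,-0.12,-0.02],[-0.012,-0.145,-0.02],[-0.016,-0.16,-0.02],[-0.02,-0.17,-0.02]],"turn":[0,0,0,0,0,0,0,0]}' 50; python3 -m handwheel '{"gripper":[0.01,0.01,0.01,0.01,0.01,0.01,0.01,0.01],"offset":[[0,-0.02,0],[0,-0.05,0],[0,-0.08,0],[0,-0.11,0],[0,-0.14,0],[0,-0.16,0],[0,-0.175,0],[0,-0.175,0]],"turn":[0,0,0,0,0,0,0,0]}' 50; python3 -m handwheel '{"gripper":[0.01,0.01,0.01],"offset":[[0,0,0],[0,0,0],[0,0,0]],"turn":[0,0,0]}' 50;python3 -c "
from h import *
im,K,R,t,c=cam('wrist','w13.png');np.save('w13.npy',np.hstack([K,R,t[:,None]]))
gox([.4805,-.0205,.17],.113)"
```

```text
t: 14.3
position: [0.4997, -0.193, 0.1711]
ee_rot: [[0.994, 0.113, -0.0], [0.113, -0.994, 0.0], [-0.0, -0.0, -1.0]]
contact_force: [-0.3, 0.2, -1.1]
gripper_width: 0.19
t: 14.97
position: [0.4805, -0.0191, 0.1711]
ee_rot: [[0.994, 0.113, -0.0], [0.113, -0.994, 0.0], [-0.0, -0.0, -1.0]]
contact_force: [0.2, -0.5, -0.5]
gripper_width: 0.187
t: 15.22
position: [0.4809, -0.0218, 0.171]
ee_rot: [[0.994, 0.11, -0.0], [0.11, -0.994, -0.0], [-0.0, 0.0, -1.0]]
contact_force: [-0.7, -0.4, -1.1]
gripper_width: 0.192
off [-0.0002 -0.0012  0.001 ] turn -0.0024 t 15.2667 q [-0.1  -0.29  1.93 -0.    1.51  1.36] pos [ 0.4808 -0.0217  0.171 ]
```

View pics/w13.png

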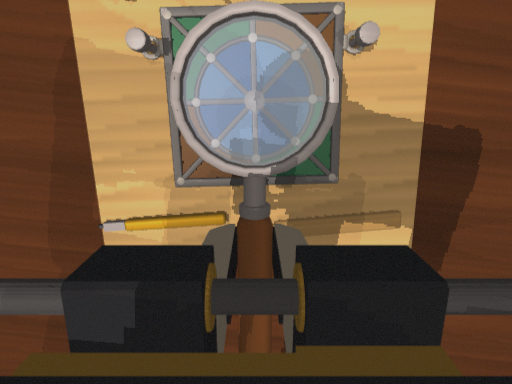

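```bash
cat > lj.py <<'E'
from lens import *
from scipy.optimize import minimize
np.set_printoptions(precision=4,suppress=True)
th=np.linspace(0,2*np.pi,60,endpoint=False)
def lensxy(W,e,z):
    def pr(L): return cv2.fitEllipse(proj(*W,np.r_[L,z]+.038*np.c_[np.cos(th),np.sin(th),0*th]).astype(np.float32))
    L=plane(*W,[e[0]],z)[0][:2]
    for _ in range(4): L=L+(plane(*W,[e[0]],z)-plane(*W,[pr(L)[0]],z))[0][:2]
    return L,pr(L)
E
python3 -c "
from lj import *
im=cv2.imread('pics/w13.png'); M=np.load('w13.npy'); W=(M[:,:3],M[:,3:6],M[:,6])
h=cv2.cvtColor(im,cv2.COLOR_BGR2HSV)
cv2.imwrite('pics/z15.png',cv2.resize(im[0:190,155:355],(632,600),interpolation=1))
print('joint',plane(*W,[[254,100]],.026),'TCP',monitor.observe()['position'])
"
```

```text
joint [[ 0.5536 -0.0135  0.026 ]] TCP [ 0.4808 -0.0217  0.171 ]
```

View pics/z15.png

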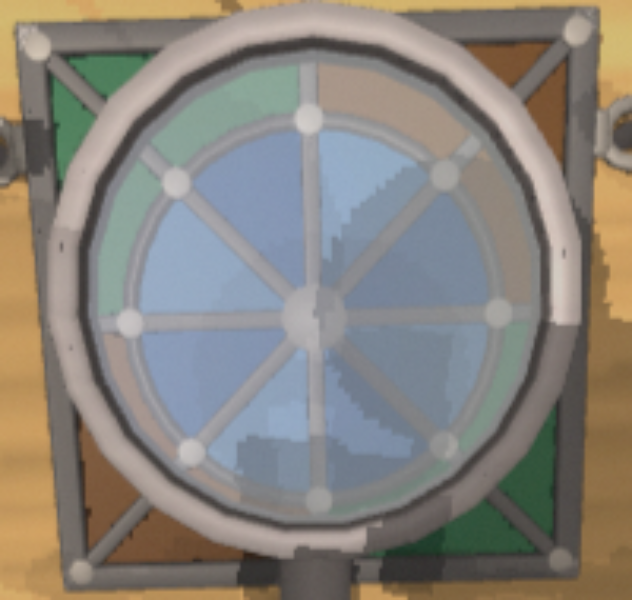

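```bash
python3 -c "
from lj import *
M=np.load('w13.npy'); W=(M[:,:3],M[:,3:6],M[:,6])
L,p=lensxy(W,((253.9,88.4),),.1644); J=plane(*W,[[253.9,99.8]],.026)[0]
s=monitor.observe(); X=s['ee_rot'].T
print(L,p,J,'d',X@(np.r_[L,0]-np.r_[J[:2],0]),'lens tool',X@(np.r_[L,0]-np.r_[s['position'][:2],0]))
"
```

```text
[ 0.5543 -0.0134] ((253.89999389648438, 88.4000015258789), (166.72689819335938, 173.97706604003906), 179.75782775878906) [ 0.5537 -0.0134  0.026 ] d [ 0.0006  0.0001 -0.    ] lens tool [ 0.074  -0.0001 -0.    ]
```

```bash
python3 -m handwheel '{"gripper":[0.01,0.01,0.01,0.01,0.01,0.01,0.01,0.01],"offset":[[0,0,0.005],[0,0,0.015],[0,0,0.025],[0,0,0.035],[0,0,0.043],[0,0,0.047],[0,0,0.047],[0,0,0.047]],"turn":[0,0,0,0,0,0,0,0]}' 50; python3 -m handwheel '{"gripper":[0.01,0.01,0.01,0.01],"offset":[[0,0,0],[0,0,0],[0,0,0],[0,0,0]],"turn":[0,0,0,0]}' 50; python3 -c "
from h import *
im,K,R,t,c=cam('wrist','w14.png');np.save('w14.npy',np.hstack([K,R,t[:,None]]))
a,*_=cam('scene','sc14.png'); b,*_=cam('side','si14.png');print(monitor.observe()['position'])
cv2.imwrite('pics/z16.png',cv2.resize(a[150:250,200:310],(660,600),interpolation=2))
cv2.imwrite('pics/z17.png',cv2.resize(b[145:245,205:315],(660,600),interpolation=2))"
```

```text
t: 15.93
position: [0.4808, -0.0208, 0.1239]
ee_rot: [[0.994, 0.112, -0.0], [0.112, -0.994, 0.0], [-0.0, -0.0, -1.0]]
contact_force: [-0.2, 0.2, -0.9]
gripper_width: 0.186
t: 16.27
position: [0.4809, -0.0208, 0.1243]
ee_rot: [[0.994, 0.112, 0.0], [0.112, -0.994, -0.0], [0.0, 0.0, -1.0]]
contact_force: [-0.3, 0.0, -2.2]
gripper_width: 0.189
[ 0.48078789 -0.02083586  0.12416704]
```

View pics/z16.png

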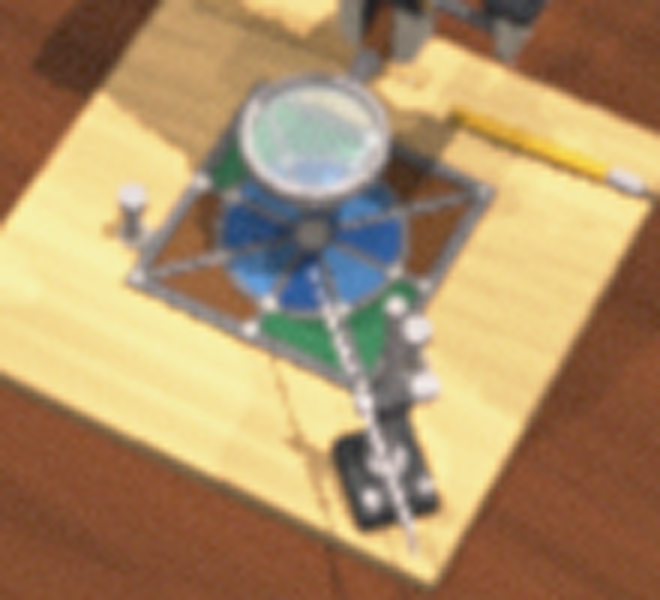

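View pics/z17.png

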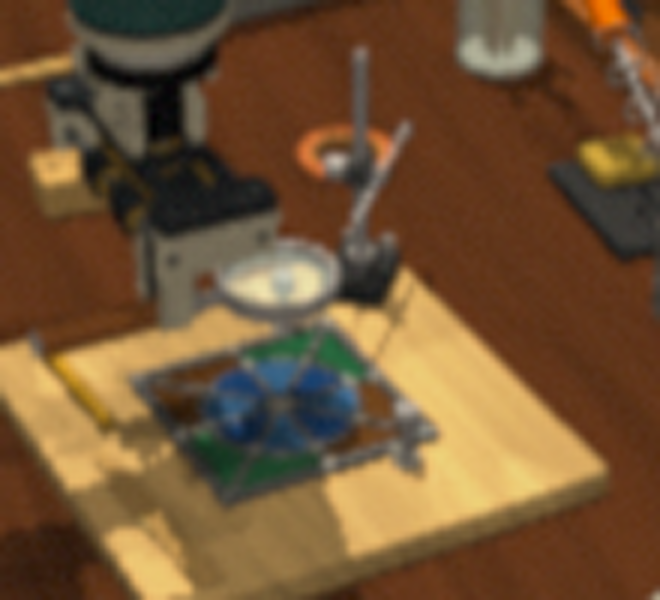

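View pics/w14.png

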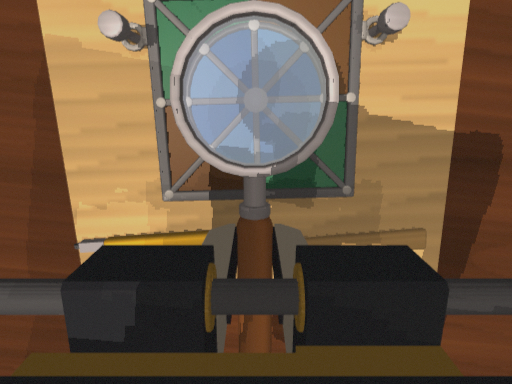

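```bash
python3 -c "
from lj import *
_,*S,_=cam('scene');_,*D,_=cam('side')
M=np.load('w14.npy'); W=(M[:,:3],M[:,3:6],M[:,6]); s=monitor.observe(); print(s['position'])
L,_=lensxy(W,((253.9,88.4),),.1165); J=plane(*W,[[255.5,99.5]],.026)[0]; print('lens',L,'J',J,'level d',L-J[:2])
f=lambda u,v,o:(o[0]+u/6-.5,o[1]+v/6-.5)
ls=f(315,137,(200,150)); ld=f(279,281,(205,145))
print('lens obs',ls,ld,'pred',proj(*S,[[*L,.1151]]),proj(*D,[[*L,.1151]]))
print('tri',tri([(*S,ls),(*D,ld)]))
# references in scene & side: joint, pins
js=f(313,233,(200,150)); jd=f(283,405,(205,145)); print('joint',js,jd,proj(*S,[J]),proj(*D,[J]),tri([(*S,js),(*D,jd)]))
ps=f(313,270,(200,150))
for pd in (f(352,240,(205,145)),f(350,250,(205,145))): print('tip',ps,pd,tri([(*S,ps),(*D,pd)]))
bs=f(412,550,(200,150)); bd=f(404,127,(205,145)); print('back',tri([(*S,bs),(*D,bd)]))
"
python3 -c "
import cv2,numpy as np
b=cv2.imread('pics/si14.png'); cv2.imwrite('pics/z18.png',cv2.resize(b[160:200,250:280],(600,800)[:1]+(600,) if 0 else (450,600),interpolation=0))"
```

```text
[ 0.4808 -0.0208  0.1241]
lens [ 0.5544 -0.0124] J [ 0.5535 -0.0136  0.026 ] level d [0.001  0.0012]
lens obs (252.0, 172.33333333333334) (251.0, 191.33333333333334) pred [[251.7433 172.7744]] [[250.8149 191.3992]]
tri (array([ 0.5541, -0.0127,  0.116 ]), array([ 0.0008, -0.0005,  0.0009,  0.0003]))
joint (251.66666666666666, 188.33333333333334) (251.66666666666666, 212.0) [[251.3674 187.8248]] [[251.2001 211.2235]] (array([ 0.554 , -0.0134,  0.0226]), array([ 0.0012, -0.0006,  0.0013,  0.0004]))
tip (251.66666666666666, 194.5) (263.1666666666667, 184.5) (array([0.6161, 0.0303, 0.1077]), array([ 0.002 , -0.0011,  0.0022,  0.0007]))
tip (251.66666666666666, 194.5) (262.8333333333333, 186.16666666666666) (array([0.6136, 0.0281, 0.102 ]), array([ 0.0023, -0.0012,  0.0025,  0.0008]))
back (array([0.7069, 0.1607, 0.1031]), array([-0.0021,  0.0011, -0.0023, -0.0007]))
```

View pics/z18.png

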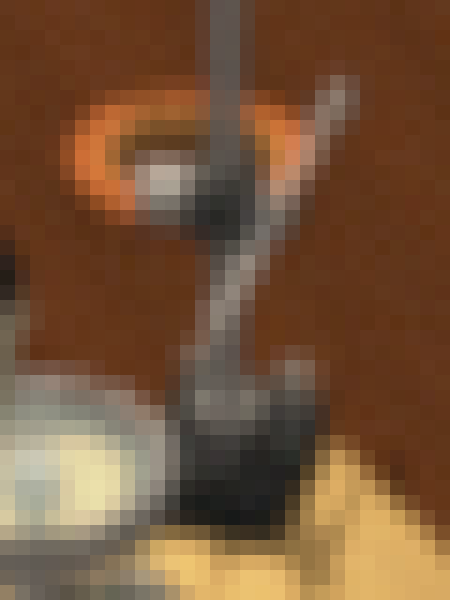

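```bash
python3 -c "
from h import *
gox([.52,-.08,.25],.112)"; python3 -m handwheel '{"gripper":[0.01,0.01,0.01,0.01,0.01,0.01,0.01,0.01],"offset":[[0,0,-0.01],[0,0,-0.03],[0,0.01,-0.055],[0.01,0.025,-0.085],[0.02,0.045,-0.11],[0.03,0.06,-0.125],[0.032,0.063,-0.126],[0.032,0.063,-0.126]],"turn":[0,0,0,0,0,0,0,0]}' 50;  python3 -m handwheel '{"gripper":[0.01,0.01,0.01],"offset":[[0,0,0],[0,0,0],[0,0,0]],"turn":[0,0,0]}' 50;python3 -c "
from h import *
im,K,R,t,c=cam('wrist','w15.png');np.save('w15.npy',np.hstack([K,R,t[:,None]]))
cv2.imwrite('pics/z19.png',cv2.resize(im[0:200,0:200],(600,600),interpolation=2))
gox([.52,.14,.25],.112)"
```

```text
off [ 0.0324  0.0632 -0.1259] turn -0.0002 t 16.5167 q [-0.1  -0.27  1.98 -0.    1.43  1.36] pos [ 0.4808 -0.0208  0.1241]
t: 17.18
position: [0.5201, -0.0805, 0.2508]
ee_rot: [[0.994, 0.11, 0.001], [0.11, -0.994, -0.0], [0.001, 0.0, -1.0]]
contact_force: [1.0, 0.2, -1.1]
gripper_width: 0.189
t: 17.43
position: [0.519, -0.0792, 0.2492]
ee_rot: [[0.994, 0.112, -0.001], [0.112, -0.994, 0.0], [-0.001, -0.0, -1.0]]
contact_force: [0.4, 1.0, -1.7]
gripper_width: 0.189
off [ 0.0255 -0.2178 -0.0005] turn 0.0004 t 17.4833 q [-0.2  -0.22  1.74  0.    1.62  1.26] pos [ 0.5191 -0.0793  0.2494]
```

View pics/w15.png

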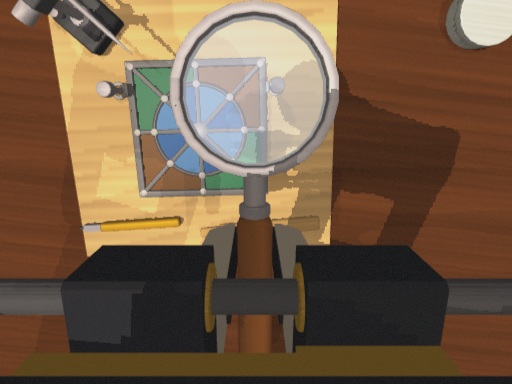

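View pics/z19.png

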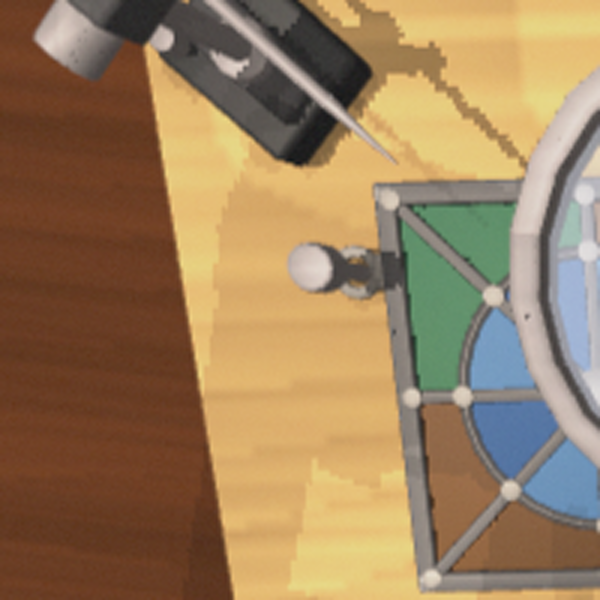

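```bash
python3 -m handwheel '{"gripper":[0.01,0.01,0.01,0.01,0.01,0.01,0.01,0.01],"offset":[[0,-0.01,0],[0,-0.035,0],[0,-0.07,0],[0,-0.105,0],[0,-0.14,0],[0,-0.17,0],[0,-0.19,0],[0,-0.2,0]],"turn":[0,0,0,0,0,0,0,0]}' 50;  python3 -m handwheel '{"gripper":[0.01,0.01,0.01,0.01],"offset":[[0,0,0],[0,0,0],[0,0,0],[0,0,0]],"turn":[0,0,0,0]}' 50;python3 -c "
from h import *
im,K,R,t,c=cam('wrist','w16.png');np.save('w16.npy',np.hstack([K,R,t[:,None]]))
cv2.imwrite('pics/z20.png',cv2.resize(im[0:200,312:512],(600,600),interpolation=2))
gox([.4805,-.0205,.25],.112)"
```

```text
t: 18.15
position: [0.4963, 0.1218, 0.25]
ee_rot: [[0.993, 0.114, -0.0], [0.114, -0.993, 0.001], [-0.0, -0.001, -1.0]]
contact_force: [0.7, 0.9, -0.9]
gripper_width: 0.191
t: 18.48
position: [0.4974, 0.118, 0.25]
ee_rot: [[0.994, 0.11, -0.0], [0.11, -0.994, -0.0], [-0.0, 0.0, -1.0]]
contact_force: [-0.0, -0.5, -0.8]
gripper_width: 0.189
off [-0.0321  0.1358  0.    ] turn -0.0015 t 18.5333 q [ 0.18 -0.25  1.76 -0.    1.63  1.64] pos [0.4974 0.118  0.25  ]
```

View pics/z20.png

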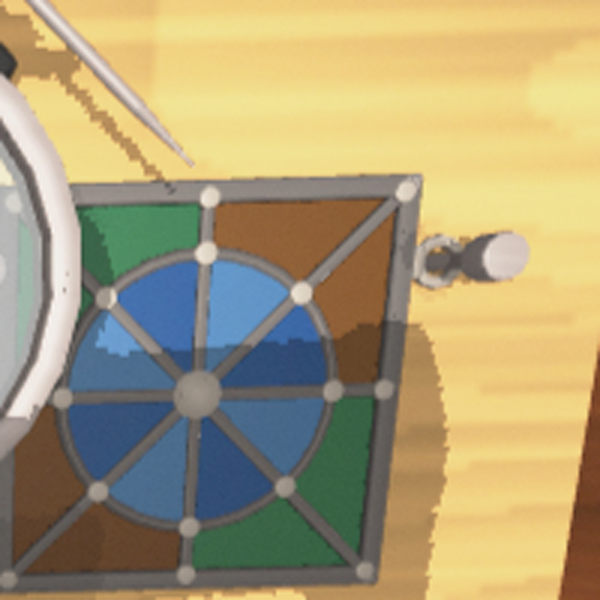

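```bash
python3 -c "
from h import *
np.set_printoptions(precision=4,suppress=True)
A=np.load('w15.npy');B=np.load('w16.npy');A=(A[:,:3],A[:,3:6],A[:,6]);B=(B[:,:3],B[:,3:6],B[:,6])
f=lambda u,v,o:(o+u/3-.33,v/3-.33)
print('tip',tri([(*A,f(396,161,0)),(*B,f(191,163,312))]))
print('joint A',proj(*A,[[.5537,-.0134,.026]]),'B',plane(*B,[f(197,394,312)],.026),plane(*B,[f(505,256,312)],.06))
cv2.imwrite('pics/z21.png',cv2.resize(cv2.imread('pics/w15.png')[50:190,130:300],None,fx=4,fy=4))
"
```

```text
tip (array([0.6168, 0.032 , 0.1102]), array([-0.    ,  0.0002,  0.    , -0.0002]))
joint A [[198.6873 130.2351]] B [[ 0.5535 -0.013   0.026 ]] [[ 0.6092 -0.0911  0.06  ]]
```

View pics/z21.png

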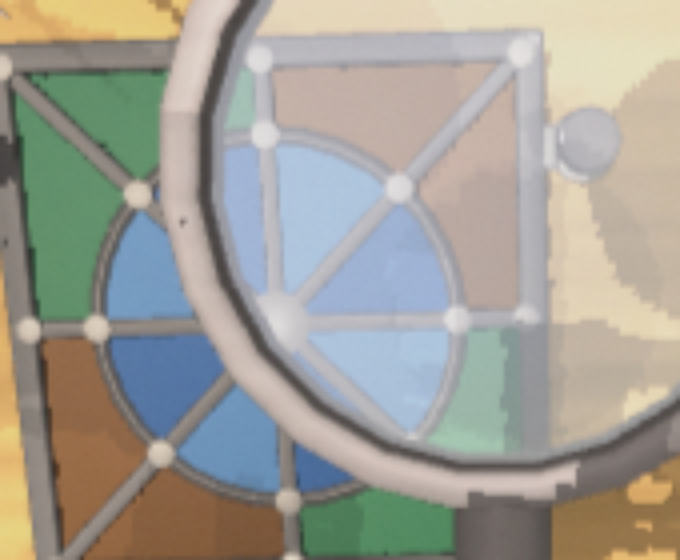

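```bash
python3 -c "
from h import *
np.set_printoptions(precision=4,suppress=True)
A=np.load('w15.npy');B=np.load('w16.npy');A=(A[:,:3],A[:,3:6],A[:,6]);B=(B[:,:3],B[:,3:6],B[:,6])
f=lambda u,v,o:(o+u/3-.33,v/3-.33); g=lambda u,v:(130+u/4-.4,50+v/4-.4)
for n,a,b in (('dot top',(265,133),(205,253)),('dot TR',(399,187),(301,293)),('dot R',(457,319),(333,391)),('dot edge R',(527,316),(384,390)),('joint',(281,320),(197,394)),('pinfree',(588,143),(505,256))): print(n,tri([(*A,g(*a)),(*B,f(*b,312))]))
"
```

```text
dot top (array([ 0.603 , -0.0065,  0.024 ]), array([ 0.    , -0.0002, -0.    ,  0.0002]))
dot TR (array([ 0.5932, -0.0436,  0.0247]), array([ 0.    , -0.0002, -0.    ,  0.0002]))
dot R (array([ 0.5602, -0.0629,  0.0256]), array([ 0.    , -0.0001, -0.    ,  0.0001]))
dot edge R (array([ 0.5629, -0.0821,  0.0245]), array([ 0.    , -0.0003, -0.    ,  0.0003]))
joint (array([ 0.5538, -0.0142,  0.0227]), array([ 0.    , -0.0004, -0.    ,  0.0004]))
pinfree (array([ 0.6087, -0.0908,  0.0607]), array([ 0.    ,  0.0005, -0.    , -0.0005]))
```

```bash
python3 -m handwheel '{"gripper":[0.01,0.01,0.01,0.01,0.01,0.01,0.01,0.01],"offset":[[-0.005,0.01,0],[-0.01,0.03,0],[-0.02,0.06,0],[-0.03,0.09,0],[-0.032,0.115,0],[-0.032,0.13,0],[-0.032,0.136,0],[-0.032,0.136,0]],"turn":[0,0,0,0,0,0,0,0]}' 50;  python3 -m handwheel '{"gripper":[0.01,0.01,0.01],"offset":[[0,0,0],[0,0,0],[0,0,0]],"turn":[0,0,0]}' 50;python3 -c "
from h import *
gox([.480,-.0218,.12],.112)"
```

```text
t: 19.2
position: [0.4804, -0.0214, 0.25]
ee_rot: [[0.994, 0.109, -0.0], [0.109, -0.994, -0.0], [-0.0, 0.0, -1.0]]
contact_force: [0.5, 0.1, -1.3]
gripper_width: 0.187
t: 19.45
position: [0.4806, -0.0191, 0.25]
ee_rot: [[0.994, 0.113, -0.0], [0.113, -0.994, 0.0], [-0.0, -0.0, -1.0]]
contact_force: [-0.1, -0.1, -0.7]
gripper_width: 0.185
off [-0.0009  0.0026  0.13  ] turn 0.0008 t 19.45 q [-0.09 -0.32  1.82  0.    1.64  1.37] pos [ 0.4806 -0.0191  0.25  ]
```

```bash
python3 -m handwheel '{"gripper":[0.01,0.01,0.01,0.01,0.01,0.01,0.01,0.01],"offset":[[0,0.001,0.01],[0,0.0015,0.03],[0,0.0015,0.055],[0,0.0015,0.08],[0,0.0015,0.105],[0,0.0015,0.12],[0,0.0015,0.128],[0,0.0015,0.13]],"turn":[0,0,0,0,0,0,0,0]}' 50;  python3 -m handwheel '{"gripper":[0.01,0.01,0.01,0.01,0.01],"offset":[[0,0,0],[0,0,0],[0,0,0],[0,0,0],[0,0,0]],"turn":[0,0,0,0,0]}' 50;python3 -c "
from h import *
im,K,R,t,c=cam('wrist','w17.png');np.save('w17.npy',np.hstack([K,R,t[:,None]]))
a,*_=cam('scene','sc17.png'); b,*_=cam('side','si17.png')
cv2.imwrite('pics/z22.png',np.hstack([cv2.resize(im[0:190,155:355],(400,380),interpolation=2),cv2.resize(b[165:235,220:290],(380,380),interpolation=2)]))
gox([.480,-.0218,.12],.112)"
```

```text
t: 20.12
position: [0.4801, -0.0209, 0.1182]
ee_rot: [[0.994, 0.112, -0.002], [0.112, -0.994, 0.0], [-0.002, -0.0, -1.0]]
contact_force: [-0.0, 0.6, 0.0]
gripper_width: 0.188
t: 20.53
position: [0.4811, -0.0214, 0.1207]
ee_rot: [[0.994, 0.112, 0.001], [0.112, -0.994, -0.0], [0.001, 0.0, -1.0]]
contact_force: [0.2, -0.3, -1.6]
gripper_width: 0.187
off [-0.001   0.0003  0.0003] turn -0.0002 t 20.6833 q [-0.1  -0.27  1.99 -0.    1.42  1.36] pos [ 0.4809 -0.0214  0.1203]
```

View pics/z22.png

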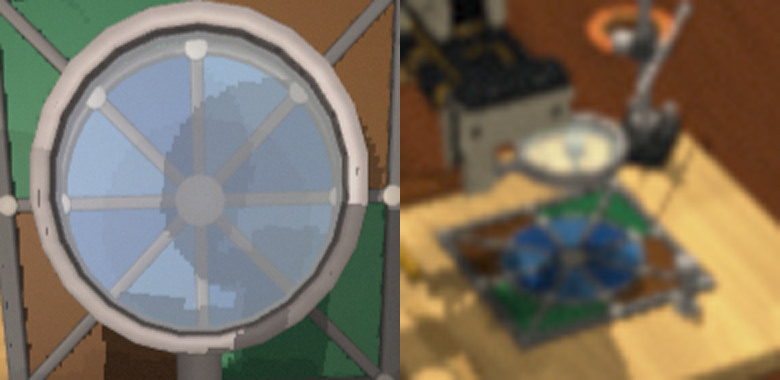

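```bash
python3 -c "
from lj import *
M=np.load('w17.npy'); W=(M[:,:3],M[:,3:6],M[:,6])
L,p=lensxy(W,((254.6,88),),.1135); J=plane(*W,[[254.7,99.7]],.026)[0]; print(L,p,J)
a=cv2.imread('pics/scene0.png').astype(int);b=cv2.imread('pics/sc17.png').astype(int)
print(monitor.observe()['position'],np.abs(monitor.observe()['qvel']).max())
cv2.imwrite('pics/z23.png',b.astype(np.uint8))
"
```

```text
[ 0.5548 -0.0132] ((254.60000610351562, 88.0), (166.05218505859375, 173.31826782226562), 0.10569984465837479) [ 0.5534 -0.0136  0.026 ]
[ 0.4809 -0.0214  0.1203] 0.0016085025559461872
```

View pics/z23.png

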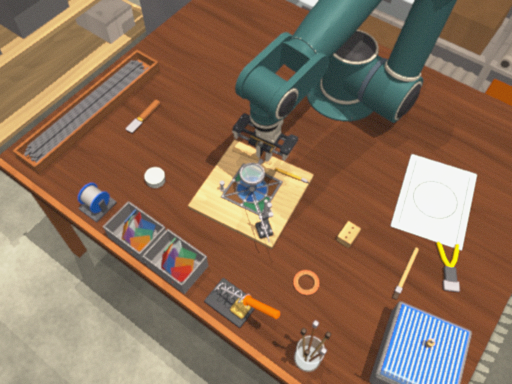

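Everything is in place and the arm is still, so I am handing in.

```bash
python3 -c "
from h import *
print(order.close_job()); s=monitor.observe(); print(s['t'],s['position'],s['gripper_width'])"
```

```text
the job is handed in; nothing more can be done
None
the job is handed in; nothing more can be done
```

I put the spare pin down through the empty eyelet into its board hole and let go. I then took the magnifier by its handle and handed the job in at about 21 s, still holding it over the middle joint. The hand-in gives no verdict, so these are my own last checks:

- **Pin:** its top measured 60.7 mm above the bench from two wrist views, against 60 mm when fully down. It sits at (0.609, -0.091), within about 1 mm of where I measured the eyelet.
- **Magnifier position:** the lens centre is about 1.5 mm from the joint horizontally.
- **Magnifier height:** mid-rim is at about 111 mm, worked out from the tool height. The pointer tip measured about 110–111 mm.
- **Level and still:** the rim's outline in the wrist camera fits a level lens to within about 1°. Joint speeds were under 0.002 rad/s.
- **Other things:** I never brought anything near the glass or the gauge. By eye in the scene image, nothing but the pin and the magnifier had moved; I did not measure this.

**Disagreements:** the scene and side cameras did not fully agree with the wrist views. For the pointer height they gave about 102–114 mm, because the tip is hard to pick out there, and on the joint's known height they were 3–6 mm low. I relied on the two-view wrist measurement instead, which matched the known heights of points on the panel and the pin to within about 1–3 mm.

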